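Draw out the trolley's jar carrier and load it

TASK

Get the trolley's pull-out jar carrier ready for service: first draw the locking pin up out of its bore and park it in the notch on the side of the brass sleeve, hanging by its knob. Then pull the slide out by its handle until its lock button clicks up, and stand every clamp-lid jar upright in the drawn-out trough. Leave the coupes, the citrus press and the strainer where they are.

Things in the scene. Friction and masses are not known exactly. Their poses are not given: they have to be found in the camera images.
- pin_head (a point): Locking pin, loose, at first upright in the bore: steel shank 12 mm in diameter, 42 mm long (last 6 mm tapered), under a dark wooden knob 28 mm in diameter, 40 mm tall; 0.08 kg. Point: centre of the knob; z up along the pin; knob's flat underside 20 mm below the point, shank tip 62 mm below. In the bore it stops the slide coming out.
- bore (a point): Centre of the mouth of the pin's vertical bore (16 mm wide) in the raised rear block of the sleeve, whose top, 55 mm above the trolley top, carries the pin's knob. Axes as notch. The pin must rise 42 mm to be clear.
- notch (a point): Side notch on the sleeve's side away from the robot: two level prongs 36 mm long, 20 mm deep, tops 55 mm above the trolley; slot 18 mm wide, open above, below and at its outer end. Point: mid-slot at prong-top height; slot reaches 15 mm inward, 17 mm outward of it. The parked pin hangs by its knob, knob centre 20 mm above the point. Axes: the slide comes out along -x; -y out of the slot; z up.
- handle (a point): Handle of the slide: upright dark wooden tab, 16 mm thick along the pull, 24 mm wide across it, top 75 mm above the trolley top, 27 mm clear of the slide's front plate. Point: middle of the tab, 55 mm above the trolley top. Axes as notch: pull along -x. Moves with the slide.
- tray (a point): Steel trough of the slide, inside the sleeve when shut: flat floor 222 mm long (x), 62 mm wide inside (y), side walls 12 mm above the floor, end walls 20 and 25 mm. Point: centre of the floor's upper face, 10 mm above the trolley top; axes as notch; moves with the slide. Fully out, it lies clear of the sleeve and holds four jars in a row along x, 56 mm apart.
- slide (a joint): How far the slide is drawn out of its sleeve, m: 0 shut, 0.230 at the end stop. It moves with about 4 N of drag and stays where it is left.
- lock_button (a joint): Height of the spring lock button in the slide, m: about 0.001 while it is held down under the sleeve's roof; at about 0.227 m of slide travel it snaps up to 0.012 through a hole in the sleeve's roof, standing 6 mm proud of it, and then the slide cannot go back in.
- button_top (a point): Top of the round lock button, 12 mm in diameter, steel. Once clicked out it is 46 mm above the trolley top, 43 mm behind the sleeve's front edge.
- jar_a_mid (a point): Closed glass jar with a flip-top clamp lid, one of four alike (some may be absent): 46 mm in diameter, 76 mm tall, 0.2 kg, standing upright on the trolley top. The point is at its centre, 38 mm above its base; z along its axis.
- jar_b_mid (a point): Closed glass jar with a flip-top clamp lid, one of four alike (some may be absent): 46 mm in diameter, 76 mm tall, 0.2 kg, standing upright on the trolley top. The point is at its centre, 38 mm above its base; z along its axis.
- jar_c_mid (a point): Closed glass jar with a flip-top clamp lid, one of four alike (some may be absent): 46 mm in diameter, 76 mm tall, 0.2 kg, standing upright on the trolley top. The point is at its centre, 38 mm above its base; z along its axis.
- jar_d_mid (a point): Closed glass jar with a flip-top clamp lid, one of four alike (some may be absent): 46 mm in diameter, 76 mm tall, 0.2 kg, standing upright on the trolley top. The point is at its centre, 38 mm above its base; z along its axis.
- sleeve: Brass outer sleeve of the jar carrier, fixed to the trolley: 285 mm long, 82 mm wide, roof 40 mm above the trolley top (rear block 55 mm). Origin: centre of its underside; the slide comes out along its -x end, which opens towards the robot's right.
- acrylic_tray: Clear acrylic cocktail tray, 260 x 130 x 22 mm, fixed; origin centre of underside. Leave alone.
- coupe_1: Etched glass coupe on the acrylic tray, 122 mm tall, bowl 96 mm in diameter; origin centre of the foot. Leave alone.
- coupe_2: The other coupe, the same. Leave alone.
- citrus_press: Wooden citrus press lying flat, about 215 mm long, 42 mm tall at its cup; origin on its underside near its middle. Leave alone.
- julep_strainer: Stainless julep strainer lying flat, bowl 80 mm in diameter, 170 mm long in all, 15 mm tall; origin under the middle of the bowl. Leave alone.
- pin: The locking pin itself, the same as pin_head; origin at the tip of its shank.
- jar_a: The jar of the same letter; origin at the centre of its base.
- jar_b: The jar of the same letter; origin at the centre of its base.
- jar_c: The jar of the same letter; origin at the centre of its base.
- jar_d: The jar of the same letter; origin at the centre of its base.
There are look-alikes about, which are no part of the job. What is shaped like the jar_c but orange or turquoise is not meant.

How it is judged:
By the outcome, as a careful person would: the job done as asked, in the order asked, and still so for the second after the job is handed in, with the robot touching nothing.
Of jar_a, jar_b, jar_c, jar_d only 3 to 4 are there at a start; the rules pass over those that are not, and their reading is None.
At some moment in a run one of jar_a, jar_b, jar_c, jar_d may be knocked a few centimetres aside while the robot is not near it.
It also fails if it takes over 208 s, if anything falls off the work surface, if the arm or the gripper's body presses on something with over 40 N, if the wrist force passes 120 N, or if a joint passes its speed limit or range.

ROBOT

A 6-joint arm with a two-finger parallel gripper is mounted at the origin on the work surface. World frame = base frame: x ahead of the robot, y to its left, z up, the work surface at z = 0. Lengths are in mm, angles in rad, forces in N, time in s.
With the tool pointing down it reaches from about 300 to 775 mm from the base axis. Payload 14.6 kg.
Tool frame: the origin (TCP) lies at the very end of the fingers, on their centre line; the grasp point (between the pads) lies 19 mm behind it (manip.hold_point_z is the x of the grasp point in the tool frame, in mm); x points along the fingers, z is the direction in which the jaws open and shut, and the axes are right-handed (so a half turn about x gives the same grasp; the last joint's range is limited). The gripper opens to 94 mm and grips with 3 to 60 N. Pads are 16 mm wide; open, the fingers measure 119 mm over their backs; the gripper's body (75 mm by 177 mm) begins 78 mm behind the grasp point.
Start: joints at [1.143, 0.3, 1.521, -0, 1.321, -0.067], TCP at [194.159, 514.579, 205.446] pointing down, gripper open.
Joint ranges: [-3.03, 3.03], [-0.79, 2.21], [0.23, 2.52], [-1.04, 4.18], [0, 3.07], [-2.55, 2.55]. Speed limits (rad/s): [2.22, 2.22, 2.57, 3.14, 3.14, 3.14].

INTERFACE

Orientations are given as a rotation vector (axis times angle).
In Python, from rig import manip gives the robot as it stands.
- The arm moves only by the shell command python3 -m inch 'ROWS'. ROWS is JSON, a list of rows, each an object of numbers: "x", "y", "z": the shift along the tool's x, y, z in cm; "rx", "ry", "rz": the turn, a rotation vector about the tool's x, y, z in rad; "claw": the closure, from 0 (fully open) to 1 (shut). A call has 1 to 8 rows; each row is the pose to reach, as a shift and turn from the pose commanded when the call began, along the tool's axes at that moment; what a row does not reach only later rows make up. A row lasts 1/8 s, in which the tool goes at most 62.5 mm and 10.7 degrees, less where a joint would pass 70% of its speed; a pose out of reach is approached as far as the arm can. A call with a gripper value outside its range is refused whole. The fingers move at their own pace and stop on an object; the grip force is fixed at half the most. Time passes only in rows, so rows that repeat a pose let the fingers close. It gives the time, the measured TCP pose, the force and the opening at its end, in the units of the state.
- manip.read_state(): the state, without advancing time (a new reading comes with each control period).
- manip.camera(name): name is "scene" or "top" or "wrist"; returns the picture (420x560x3 uint8, red, green, blue); there is no depth.
- manip.camera_params(name): a dict with "vertical_fov" (degrees; the focal length in pixels is half the picture's height over the tangent of half this angle, whatever the lens; pixels are square), "cx", "cy" (the principal point, pixels), "k1" (the pictures are not rectified: a ray, as slopes to the right and down, at radius r is drawn at 1 + k1 r^2 times it, then the intrinsics apply), "cam_to_world" (4x4, takes a point from camera to world coordinates); the wrist camera has in their place "T_tool_cam" (4x4, takes a point from camera to tool coordinates, whose origin is the TCP and whose axes are the tool frame's). Camera axes: x right, y down, z forward; pixel columns grow to the right and rows downward; lengths in mm; the calibration is good to about 2 mm. A picture is of the moment at which its call begins: read the wrist's pose just before it. camera_params takes no time and is no camera call.
- manip.job_done(): hands the job in, once; it reports no verdict.
The state is a dict: "time": time; "joint_pos": joint angles; "dq": joint speeds; "tau": joint torques, N m; "eef_pos": TCP position; "tool_rot": TCP orientation; "force": force on the tool from outside, world axes, zero at the start; "torque": the same for the moment, N m; "grip_width": finger opening in mm.
Only numpy, scipy, OpenCV 4.12 (cv2) and the standard library are available. Lean on these libraries where they do the work, as an engineer would, in place of code of your own. Each camera call takes 0.05 s, during which the arm holds its last target.

## Working session

There is one attempt and no reset: what is moved stays moved. The work goes in short steps, Python scripts to look and compute and a shell command to move; the robot and the scene stay as the last step left them, time stands still between calls to the robot, and variables do not carry over. Pictures are saved under pics/ and viewed, and the job is handed in when it is done.

```bash
ls; mkdir -p pics
python3 - <<'E'
from rig import manip
import cv2
print(manip.read_state())
for n in ("scene","top","wrist"):
    im=manip.camera(n); cv2.imwrite(f"pics/{n}0.png",im[:,:,::-1]); print(n,manip.camera_params(n))
print(manip.hold_point_z)
E
```

```text
pics
{'time': 0.0, 'joint_pos': array([ 1.14338316e+00,  3.00485139e-01,  1.52159248e+00,  2.53474081e-05,
        1.32066739e+00, -6.66002253e-02]), 'dq': array([ 0.00052538,  0.00064244,  0.00150641, -0.00063752,  0.00036628,
       -0.00017961]), 'tau': array([ 2.11493621e-03, -5.31814098e+01, -3.52730799e+01,  7.08700041e-02,
        2.45360413e-02, -3.86309353e-05]), 'eef_pos': array([194.0582713 , 514.35067189, 204.87379877]), 'tool_rot': array([-0.9400384 ,  1.35959498,  0.93909711]), 'force': array([ 0.48875187,  0.09733231, -0.97802182]), 'torque': array([-0.019581  , -0.00233918,  0.02737077]), 'grip_width': 93.92693279868003}
scene {'vertical_fov': 56.50480315646661, 'cx': 275.58097721956193, 'cy': 212.44277959526354, 'k1': -0.03973553354547305, 'cam_to_world': array([[-8.23039120e-01,  4.49707053e-01, -3.46944049e-01,
         8.98703029e+02],
       [ 5.67851238e-01,  6.64736137e-01, -4.85459412e-01,
         5.13043942e+02],
       [ 1.23117250e-02, -5.96564694e-01, -8.02470552e-01,
         8.77328330e+02],
       [ 0.00000000e+00,  0.00000000e+00,  0.00000000e+00,
   
[... 283 characters left out ...]
02,  1.26942378e-02,
         5.71663395e+00],
       [-1.40700019e-02, -9.43739047e-02, -9.95437392e-01,
         1.70349343e+03],
       [ 0.00000000e+00,  0.00000000e+00,  0.00000000e+00,
         1.00000000e+00]])}
wrist {'vertical_fov': 62.0958507348942, 'cx': 287.6967222256109, 'cy': 207.86406029963234, 'k1': -0.09194205136568166, 'T_tool_cam': array([[-1.74566363e-04, -2.55804366e-01,  9.66728553e-01,
        -1.78999522e+02],
       [ 1.43212927e-04, -9.66728564e-01, -2.55804343e-01,
         7.30350744e+01],
       [ 9.99999975e-01,  9.37931922e-05,  2.05392782e-04,
        -6.32467009e-01],
       [ 0.00000000e+00,  0.00000000e+00,  0.00000000e+00,
         1.00000000e+00]])}
-18.8
```

View pics/scene0.png

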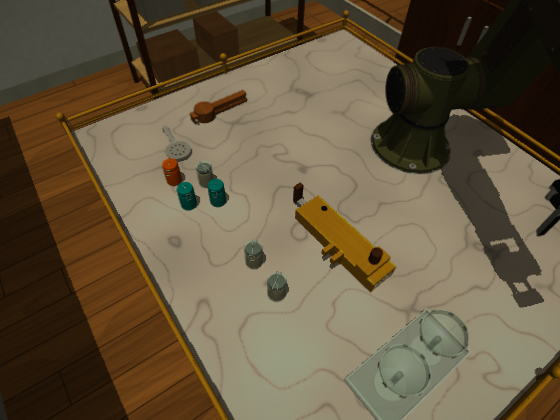

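View pics/top0.png

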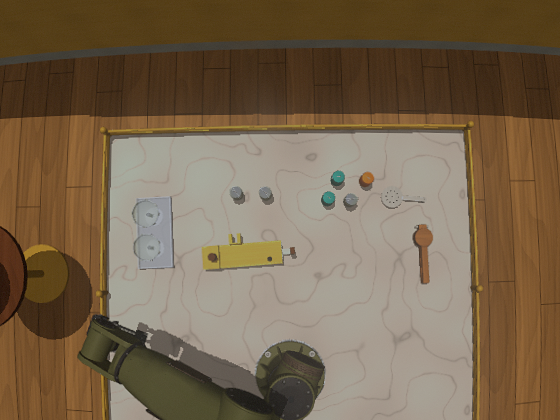

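View pics/wrist0.png

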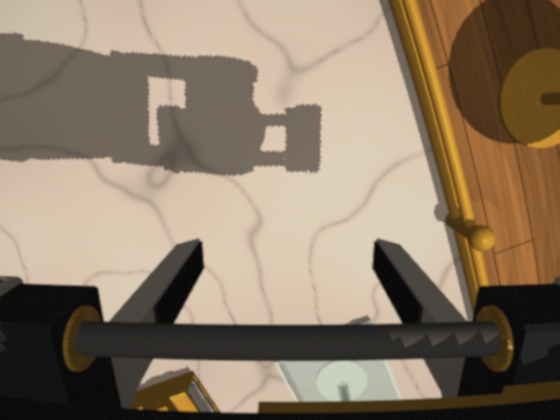

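Three grey jars are visible: top view (237,193), (265,194) and (350,200). There are also 2 turquoise and 1 orange look-alikes. The sleeve is at top view (202–283, 240–270), with the knob at (212,257) and the handle at (292,252). Next I'll write helpers and get rough positions.

```bash
cat > h.py <<'E'
import numpy as np, cv2
from rig import manip
from scipy.spatial.transform import Rotation as R
np.set_printoptions(suppress=True,precision=2)
def T_tool(s=None):
    s=s or manip.read_state(); T=np.eye(4); T[:3,:3]=R.from_rotvec(s['tool_rot']).as_matrix(); T[:3,3]=s['eef_pos']; return T
def cam(name,s=None):
    p=manip.camera_params(name)
    T=p['cam_to_world'] if name!='wrist' else T_tool(s)@p['T_tool_cam']
    f=210/np.tan(np.radians(p['vertical_fov']/2))
    return dict(T=T,f=f,cx=p['cx'],cy=p['cy'],k=p['k1'])
def ray(c,uv):
    d=np.array([(uv[0]-c['cx'])/c['f'],(uv[1]-c['cy'])/c['f']]); 
    rd=np.hypot(*d); r=rd
    for _ in range(20): r=rd/(1+c['k']*r*r)
    d=d*(r/rd if rd>0 else 1)
    v=c['T'][:3,:3]@np.array([d[0],d[1],1]); return c['T'][:3,3],v/np.linalg.norm(v)
def onz(c,uv,z):
    o,v=ray(c,uv); return o+v*(z-o[2])/v[2]
def proj(c,P):
    P=np.atleast_2d(P); q=(P-c['T'][:3,3])@c['T'][:3,:3]
    s=q[:,:2]/q[:,2:]; r2=(s**2).sum(1,keepdims=True); s=s*(1+c['k']*r2)
    return s*c['f']+[c['cx'],c['cy']]
def tri(lst):
    A=np.zeros((3,3));b=np.zeros(3)
    for c,uv in lst:
        o,v=ray(c,uv); M=np.eye(3)-np.outer(v,v); A+=M;b+=M@o
    x=np.linalg.solve(A,b); return x,[np.linalg.norm((np.eye(3)-np.outer(v,v))@(x-o)) for o,v in [ray(c,uv) for c,uv in lst]]
def snap(name,fn,scale=1):
    s=manip.read_state(); im=manip.camera(name)[:,:,::-1].copy(); cv2.imwrite('pics/'+fn,im); return cam(name,s),im
def delta(target,rot=None):
    "shift in cm in tool axes from measured pose"
    T=T_tool(); print('shift cm',(np.array(target)-T[:3,3])@T[:3,:3]/10)
E
python3 - <<'E'
from h import *
t=cam('top');s=cam('scene')
print('knob',tri([(t,(212,257)),(s,(376,256))]))
for a,b in [((237,193),(278,286)),((265,194),(254,254)),((350,200),(204,174))]:
    print('jar',tri([(t,a),(s,b)]), onz(t,a,70))
print('handle',tri([(t,(292,252)),(s,(298,193))]))
for uv in [(202,246),(204,270),(283,264),(281,241)]: print(onz(t,uv,45))
print(T_tool())
E
```

```text
knob (array([426.98, 267.8 ,  74.69]), [np.float64(0.1900218606736785), np.float64(0.1900218606737293)])
jar (array([654.75, 184.24,  37.34]), [np.float64(1.9799007239205852), np.float64(1.9799007239204733)]) [651.43 179.46  70.  ]
jar (array([651.88,  81.23,  36.98]), [np.float64(1.173119514449184), np.float64(1.1731195144489932)]) [646.19  80.44  70.  ]
jar (array([ 626.32, -224.48,   36.17]), [np.float64(1.88649688674281), np.float64(1.8864968867429583)]) [ 620.35 -218.82   70.  ]
handle (array([443.54, -13.66,  37.48]), [np.float64(2.797809402716392), np.float64(2.797809402716429)])
[466.66 308.59  45.  ]
[381.28 301.65  45.  ]
[399.44  20.73  45.  ]
[480.82  26.66  45.  ]
[[ -0.    -0.94   0.35 194.09]
 [ -0.     0.35   0.94 514.41]
 [ -1.     0.    -0.   205.02]
 [  0.     0.     0.     1.  ]]
```

Run:
```python
import cv2
a=cv2.imread('pics/scene0.png'); b=cv2.imread('pics/top0.png')
cv2.imwrite('pics/scene0c.png',cv2.resize(a[140:310,140:410],None,fx=2.9,fy=2.9,interpolation=cv2.INTER_CUBIC))
cv2.imwrite('pics/top0c.png',cv2.resize(b[160:280,190:390],None,fx=4,fy=4,interpolation=cv2.INTER_CUBIC))
```

```text
(no output)
```

View pics/scene0c.png

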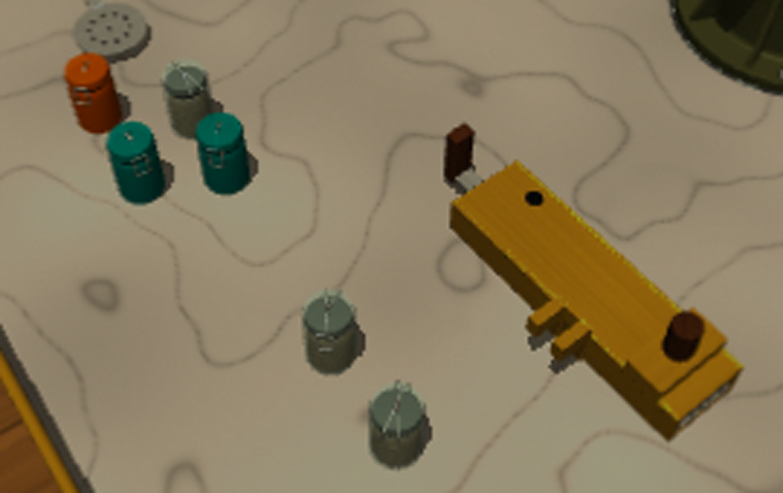

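View pics/top0c.png

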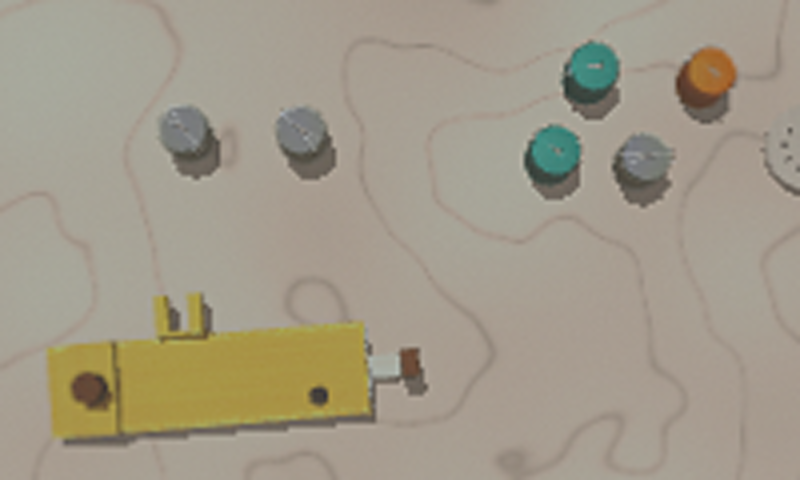

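Positions are consistent: knob at (427,268,75), sleeve axis tilted about 3.5° from world y, and jars with z near 37. Next I'll move over the sleeve for a closer wrist view.

Run:
```python
from h import *
delta([440,200,235])
T=T_tool(); z=T[:3,2]; print('turn about up needed', np.degrees(np.arctan2(.998,-.06)-np.arctan2(z[1],z[0])))
```

```text
shift cm [ -2.98 -34.11 -20.74]
turn about up needed 24.111851974175686
```

```bash
python3 -m inch '[{"x":-3,"y":-34.1,"z":-20.7,"rx":-0.42,"claw":0},{"x":-3,"y":-34.1,"z":-20.7,"rx":-0.42,"claw":0},{"x":-3,"y":-34.1,"z":-20.7,"rx":-0.42,"claw":0},{"x":-3,"y":-34.1,"z":-20.7,"rx":-0.42,"claw":0},{"x":-3,"y":-34.1,"z":-20.7,"rx":-0.42,"claw":0},{"x":-3,"y":-34.1,"z":-20.7,"rx":-0.42,"claw":0},{"x":-3,"y":-34.1,"z":-20.7,"rx":-0.42,"claw":0},{"x":-3,"y":-34.1,"z":-20.7,"rx":-0.42,"claw":0}]'
python3 - <<'E'
from h import *
c,im=snap('wrist','w1.png'); print(T_tool())
c,im=snap('wrist','w1.png'); print(T_tool())
E
```

```text
[[ -0.    -0.94   0.35 194.1 ]
 [ -0.     0.35   0.94 514.45]
 [ -1.     0.    -0.   205.12]
 [  0.     0.     0.     1.  ]]
[[ -0.    -0.94   0.35 194.12]
 [ -0.     0.35   0.94 514.49]
 [ -1.     0.    -0.   205.19]
 [  0.     0.     0.     1.  ]]validation failed for argument at $[0]...
```

View pics/w1.png

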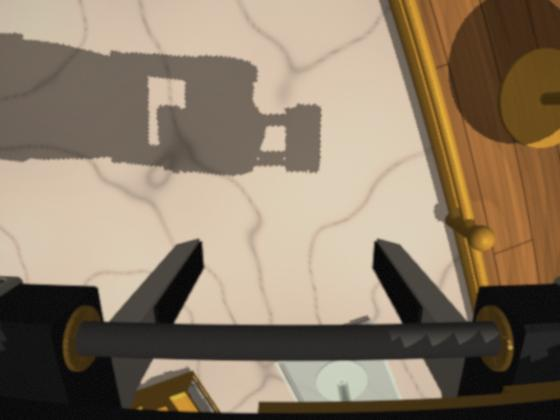

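The move was refused and the arm hasn't moved. I'll give every key in each row.

```bash
python3 -m inch '[{"x":-3,"y":-34.1,"z":-20.7,"rx":-0.42,"ry":0,"rz":0,"claw":0}]'; echo; python3 -m inch --help | head -40
```

```text
time: 0.38
eef_pos: [229.4, 469.3, 209.2]
tool_rot: [-1.076, 1.29, 1.076]
force: [0.7, 0.2, 0.5]
grip_width: 93.8
invalid input: not JSON, or not a number
```

Run:
```python
from h import *
delta([440,200,235])
T=T_tool(); z=T[:3,2]; print('turn about up needed', np.arctan2(.998,-.06)-np.arctan2(z[1],z[0]))
```

```text
shift cm [ -2.58 -25.54 -22.73]
turn about up needed 0.24018587851863726
```

```bash
python3 -m inch '[{"x":-2.6,"y":-25.5,"z":-22.7,"rx":-0.24,"ry":0,"rz":0,"claw":0},{"x":-2.6,"y":-25.5,"z":-22.7,"rx":-0.24,"ry":0,"rz":0,"claw":0},{"x":-2.6,"y":-25.5,"z":-22.7,"rx":-0.24,"ry":0,"rz":0,"claw":0},{"x":-2.6,"y":-25.5,"z":-22.7,"rx":-0.24,"ry":0,"rz":0,"claw":0},{"x":-2.6,"y":-25.5,"z":-22.7,"rx":-0.24,"ry":0,"rz":0,"claw":0},{"x":-2.6,"y":-25.5,"z":-22.7,"rx":-0.24,"ry":0,"rz":0,"claw":0},{"x":-2.6,"y":-25.5,"z":-22.7,"rx":-0.24,"ry":0,"rz":0,"claw":0}]'
python3 - <<'E'
from h import *
c,im=snap('wrist','w1.png'); print(T_tool())
c,im=snap('wrist','w2.png'); print(T_tool())
E
```

```text
time: 1.25
eef_pos: [440.2, 197.0, 235.9]
tool_rot: [-1.247, 1.185, 1.247]
force: [0.2, 0.7, -0.1]
grip_width: 93.9
[[ -0.    -1.    -0.05 439.42]
 [ -0.    -0.05   1.   198.05]
 [ -1.     0.     0.   235.76]
 [  0.     0.     0.     1.  ]]
[[ -0.    -1.    -0.05 438.97]
 [  0.    -0.05   1.   198.73]
 [ -1.     0.     0.   235.74]
 [  0.     0.     0.     1.  ]]
```

View pics/w2.png

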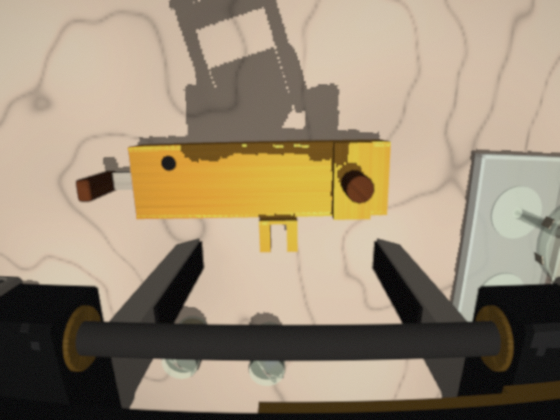

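The wrist view shows the whole sleeve: knob at (360,188), prongs at (265–292, 218–250) and handle at (90,188). I'll zoom for exact pixels.

Run:
```python
import cv2
a=cv2.imread('pics/w2.png')
cv2.imwrite('pics/w2a.png',cv2.resize(a[135:260,240:400],None,fx=4.8,fy=4.8,interpolation=cv2.INTER_CUBIC))
cv2.imwrite('pics/w2b.png',cv2.resize(a[135:235,70:200],None,fx=5,fy=5,interpolation=cv2.INTER_CUBIC))
```

```text
(no output)
```

View pics/w2a.png

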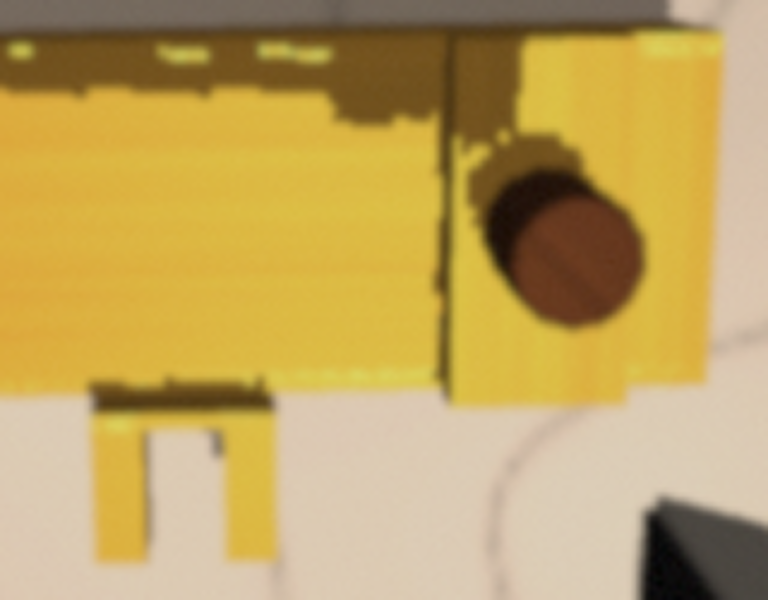

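View pics/w2b.png

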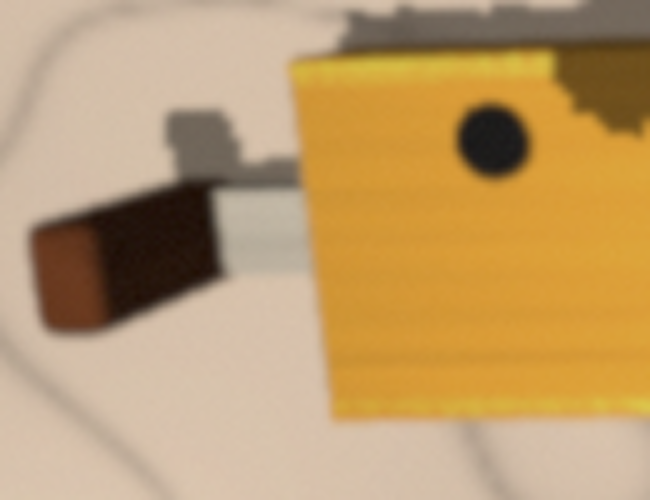

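```bash
cat > m1.py <<'E'
from h import *
c=cam('wrist')
A=lambda p:(240+p[0]/4.8-.4,135+p[1]/4.8-.4); B=lambda p:(70+p[0]/5-.4,135+p[1]/5-.4)
print('knob',onz(c,A((578,260)),95))
for p in [(95,562),(148,560),(226,559),(276,559),(148,430),(224,430)]: print('prong',p,onz(c,A(p),55))
for p in [(452,405),(625,405)]: print('block',onz(c,A(p),55))
for p in [(293,60),(335,418)]: print('front',onz(c,B(p),40))
for p in [(35,232),(95,222),(108,325),(48,332),(72,278)]: print('handle',onz(c,B(p),75))
print('hole',onz(c,B((493,142)),40))
t=cam('top')
E
python3 m1.py
```

```text
knob [428.   265.11  95.  ]
prong (95, 562) [512.48 170.36  55.  ]
prong (148, 560) [511.3  182.54  55.  ]
prong (226, 559) [510.07 200.45  55.  ]
prong (276, 559) [509.45 211.94  55.  ]
prong (148, 430) [479.97 181.26  55.  ]
prong (224, 430) [479.03 198.34  55.  ]
block [470.42 249.14  55.  ]
block [468.34 288.23  55.  ]
front [405.37  22.41  40.  ]
front [486.22  27.65  40.  ]
handle [438.76 -18.89  75.  ]
handle [436.09  -5.54  75.  ]
handle [457.65  -4.61  75.  ]
handle [459.84 -18.08  75.  ]
handle [448.05 -11.63  75.  ]
hole [421.33  66.54  40.  ]
```

Sizes agree: slot 17.9 mm wide and 32 mm long, sleeve front 81 mm wide. The knob is at (428,265), the notch at (494,190.6,55), and the sleeve tilt is about 3.8°. Now moving over the knob.

Run:
```python
from h import *
delta([428,265.1,130]); print(T_tool()[:2,2])
```

```text
shift cm [10.57  0.73  6.69]
[-0.05  1.  ]
```

```bash
python3 -m inch '[{"x":10.5,"y":0.7,"z":6.6,"rx":-0.015,"ry":0,"rz":0,"claw":0.3},{"x":10.5,"y":0.7,"z":6.6,"rx":-0.015,"ry":0,"rz":0,"claw":0.3},{"x":10.5,"y":0.7,"z":6.6,"rx":-0.015,"ry":0,"rz":0,"claw":0.3},{"x":10.5,"y":0.7,"z":6.6,"rx":-0.015,"ry":0,"rz":0,"claw":0.3},{"x":10.5,"y":0.7,"z":6.6,"rx":-0.015,"ry":0,"rz":0,"claw":0.3}]'
python3 - <<'E'
from h import *
c,im=snap('wrist','w3.png'); print(T_tool()); delta([428,265.1,60])
E
```

```text
time: 1.98
eef_pos: [429.3, 264.2, 132.6]
tool_rot: [-1.26, 1.173, 1.259]
force: [-0.1, -0.3, 0.4]
grip_width: 66.1
[[  0.    -1.    -0.07 429.22]
 [  0.    -0.07   1.   264.09]
 [ -1.    -0.     0.   132.42]
 [  0.     0.     0.     1.  ]]
shift cm [7.24 0.13 0.1 ]
```

View pics/w3.png

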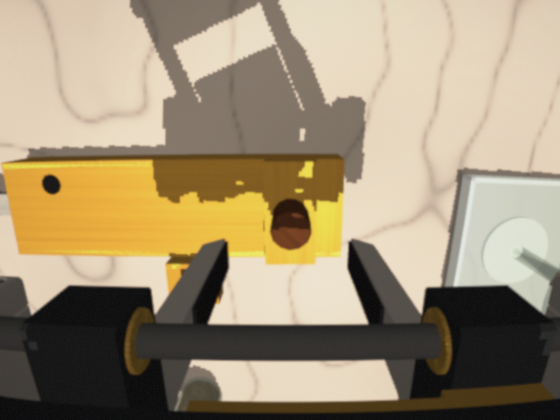

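Run:
```python
from h import *
c=cam('wrist'); im=cv2.imread('pics/w3.png')
hsv=cv2.cvtColor(im,cv2.COLOR_BGR2HSV)
x=im[195:255,265:320]; cv2.imwrite('pics/w3c.png',cv2.resize(x,None,fx=8,fy=8,interpolation=cv2.INTER_CUBIC))
```

```text
(no output)
```

View pics/w3c.png

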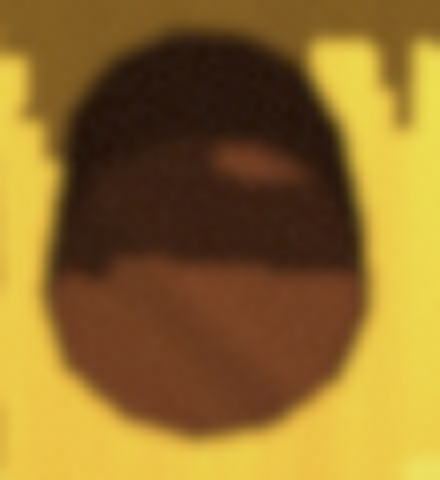

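Run:
```python
from h import *
c=cam('wrist'); 
p=onz(c,(265+208/8-.4,195+282/8-.4),95); print(p); print(onz(c,(265+47/8,230),95),onz(c,(265+368/8,230),95)); delta([p[0],p[1],60])
```

```text
[427.98 264.97  95.  ]
[428.98 252.13  95.  ] [427.17 278.27  95.  ]
shift cm [7.24 0.14 0.09]
```

Both views put the knob at (428,265). Descend and grip.

```bash
python3 -m inch '[{"x":7.1,"y":0.1,"z":0.05,"rx":0,"ry":0,"rz":0,"claw":0.3},{"x":7.1,"y":0.1,"z":0.05,"rx":0,"ry":0,"rz":0,"claw":0.3},{"x":7.1,"y":0.1,"z":0.05,"rx":0,"ry":0,"rz":0,"claw":0.3},{"x":7.1,"y":0.1,"z":0.05,"rx":0,"ry":0,"rz":0,"claw":0.3},{"x":7.1,"y":0.1,"z":0.05,"rx":0,"ry":0,"rz":0,"claw":1},{"x":7.1,"y":0.1,"z":0.05,"rx":0,"ry":0,"rz":0,"claw":1},{"x":7.1,"y":0.1,"z":0.05,"rx":0,"ry":0,"rz":0,"claw":1},{"x":7.1,"y":0.1,"z":0.05,"rx":0,"ry":0,"rz":0,"claw":1}]'
```

```text
time: 3.02
eef_pos: [427.5, 264.6, 59.9]
tool_rot: [-1.26, 1.176, 1.26]
force: [-0.3, -0.4, 0.1]
grip_width: 29.2
```

```bash
python3 -m inch '[{"x":0,"y":0,"z":0,"rx":0,"ry":0,"rz":0,"claw":1},{"x":0,"y":0,"z":0,"rx":0,"ry":0,"rz":0,"claw":1},{"x":-1.5,"y":0,"z":0,"rx":0,"ry":0,"rz":0,"claw":1},{"x":-3,"y":0,"z":0,"rx":0,"ry":0,"rz":0,"claw":1},{"x":-4.5,"y":0,"z":0,"rx":0,"ry":0,"rz":0,"claw":1},{"x":-6,"y":0,"z":0,"rx":0,"ry":0,"rz":0,"claw":1},{"x":-6.5,"y":0,"z":0,"rx":0,"ry":0,"rz":0,"claw":1},{"x":-6.5,"y":0,"z":0,"rx":0,"ry":0,"rz":0,"claw":1}]'
python3 - <<'E'
from h import *
c,im=snap('wrist','w4.png');snap('scene','s4.png'); cv2.imwrite('pics/s4c.png',cv2.resize(cv2.imread('pics/s4.png')[140:310,240:440],None,fx=3.5,fy=3.5,interpolation=cv2.INTER_CUBIC)); print(T_tool())
E
```

```text
time: 4.03
eef_pos: [427.6, 264.6, 125.1]
tool_rot: [-1.26, 1.175, 1.26]
force: [0.2, -0.7, -1.0]
grip_width: 27.3
[[ -0.    -1.    -0.07 427.3 ]
 [ -0.    -0.07   1.   264.49]
 [ -1.     0.    -0.   124.45]
 [  0.     0.     0.     1.  ]]
```

View pics/w4.png

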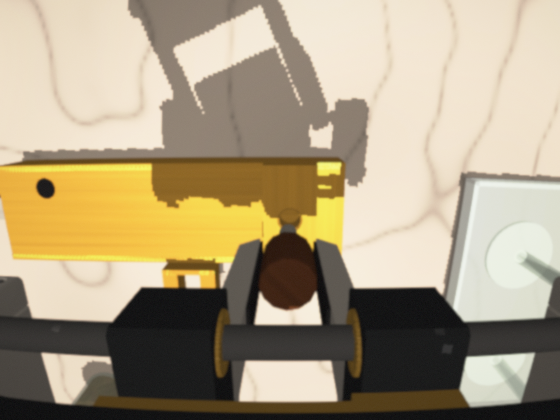

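View pics/s4c.png

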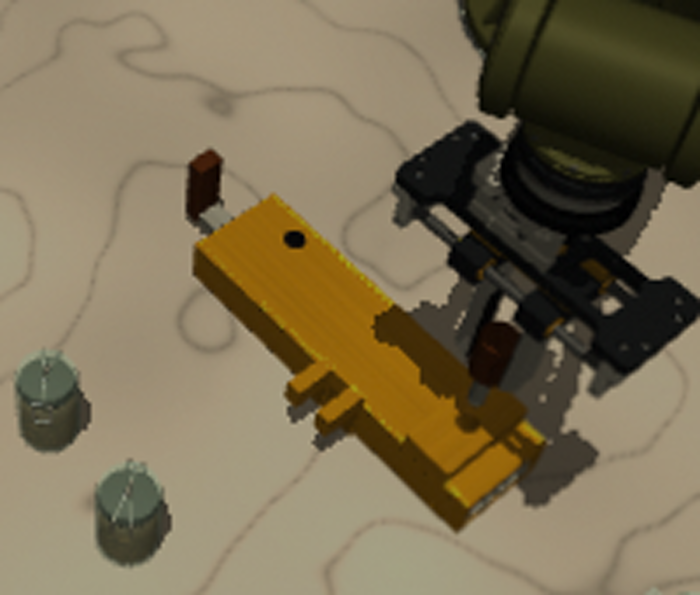

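The pin is up and upright, with its tip well clear of the bore. Next I'll move over the notch at this height.

Run:
```python
from h import *
delta([493.6,190.4,124.5])
```

```text
shift cm [-0.01 -6.1  -7.85]
```

```bash
python3 -m inch '[{"x":0,"y":-2,"z":-2.6,"rx":0,"ry":0,"rz":0,"claw":1},{"x":0,"y":-4,"z":-5.2,"rx":0,"ry":0,"rz":0,"claw":1},{"x":0,"y":-6.1,"z":-7.8,"rx":0,"ry":0,"rz":0,"claw":1},{"x":0,"y":-6.1,"z":-7.8,"rx":0,"ry":0,"rz":0,"claw":1},{"x":0,"y":-6.1,"z":-7.8,"rx":0,"ry":0,"rz":0,"claw":1},{"x":0,"y":-6.1,"z":-7.8,"rx":0,"ry":0,"rz":0,"claw":1}]'
python3 - <<'E'
from h import *
c,im=snap('wrist','w5.png'); print(T_tool()); delta([493.6,190.4,124.5])
cv2.imwrite('pics/w5c.png',cv2.resize(im[180:320,220:360],None,fx=4,fy=4,interpolation=cv2.INTER_CUBIC))
s,im2=snap('scene','s5.png'); cv2.imwrite('pics/s5c.png',cv2.resize(im2[200:300,280:400],None,fx=5,fy=5,interpolation=cv2.INTER_CUBIC))
E
```

```text
time: 4.88
eef_pos: [493.3, 191.6, 124.8]
tool_rot: [-1.261, 1.175, 1.261]
force: [-1.0, -0.0, -0.6]
grip_width: 27.8
[[ -0.    -1.    -0.07 493.32]
 [  0.    -0.07   1.   191.64]
 [ -1.     0.     0.   124.82]
 [  0.     0.     0.     1.  ]]
shift cm [ 0.03 -0.02 -0.13]
```

View pics/w5c.png

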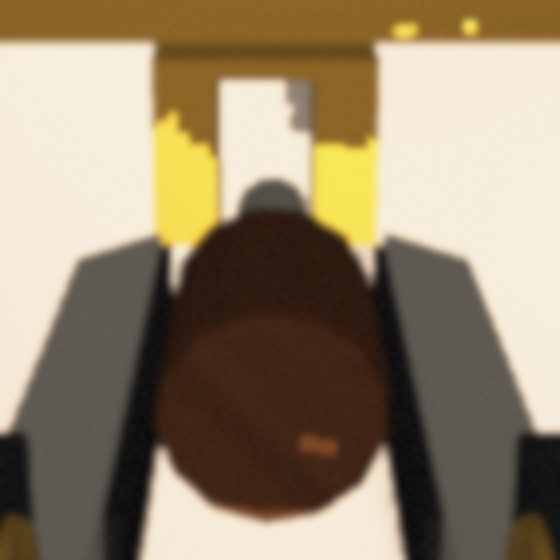

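View pics/s5c.png

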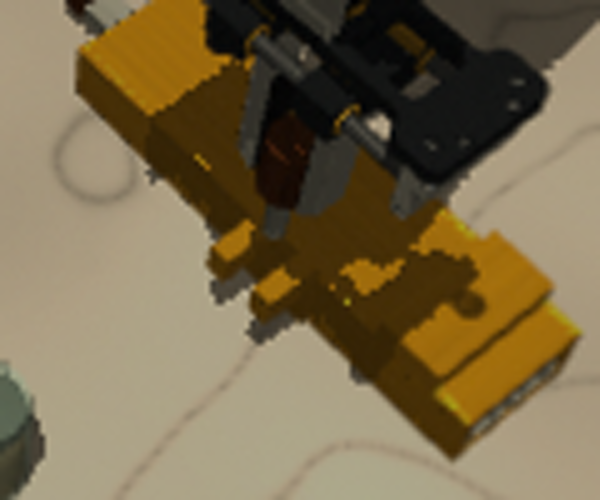

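Run:
```python
from h import *
c=cam('wrist'); f=lambda x,y:onz(c,(220+x/4-.4,180+y/4-.4),55)
a=f(218,80);b=f(311,80);print(a,b,np.linalg.norm(a-b)); m=(a+b)/2; print('inner mid',m,'notch',m+15*np.array([.998,.066,0]))
a=f(218,170);b=f(313,170);print('mid lower',(a+b)/2)
print('tip px ->', onz(c,(220+271/4-.4,180+200/4-.4),78))
print('outer prong edges',f(155,242),f(377,242))
T=T_tool()
print('slot in tool coords',(m-T[:3,3])@T[:3,:3])
```

```text
[480.42 179.69  55.  ] [479.22 196.7   55.  ] 17.05520392210764
inner mid [479.82 188.19  55.  ] notch [494.79 189.18  55.  ]
mid lower [497.03 189.57  55.  ]
tip px -> [495.2  190.51  78.  ]
outer prong edges [512.75 169.68  55.  ] [509.77 211.63  55.  ]
slot in tool coords [69.89 13.79 -2.43]
```

```bash
python3 -m inch '[{"x":0,"y":0,"z":-0.2,"rx":0,"ry":0,"rz":0,"claw":1},{"x":1.5,"y":0,"z":-0.2,"rx":0,"ry":0,"rz":0,"claw":1},{"x":2.5,"y":0,"z":-0.2,"rx":0,"ry":0,"rz":0,"claw":1},{"x":3.5,"y":0,"z":-0.2,"rx":0,"ry":0,"rz":0,"claw":1},{"x":3.5,"y":0,"z":-0.2,"rx":0,"ry":0,"rz":0,"claw":1}]'
python3 - <<'E'
from h import *
c,im=snap('wrist','w6.png'); print(T_tool(),manip.read_state()['force'])
cv2.imwrite('pics/w6c.png',cv2.resize(im[180:320,220:360],None,fx=4,fy=4,interpolation=cv2.INTER_CUBIC))
s,im2=snap('scene','s6.png'); cv2.imwrite('pics/s6c.png',cv2.resize(im2[200:300,280:400],None,fx=5,fy=5,interpolation=cv2.INTER_CUBIC))
E
```

```text
time: 5.6
eef_pos: [493.5, 188.9, 88.9]
tool_rot: [-1.26, 1.177, 1.261]
force: [-0.4, -0.7, -1.5]
grip_width: 27.2
[[ -0.    -1.    -0.07 493.85]
 [ -0.    -0.07   1.   188.99]
 [ -1.     0.    -0.    89.57]
 [  0.     0.     0.     1.  ]] [-0.57  0.23 -1.04]
```

View pics/w6c.png

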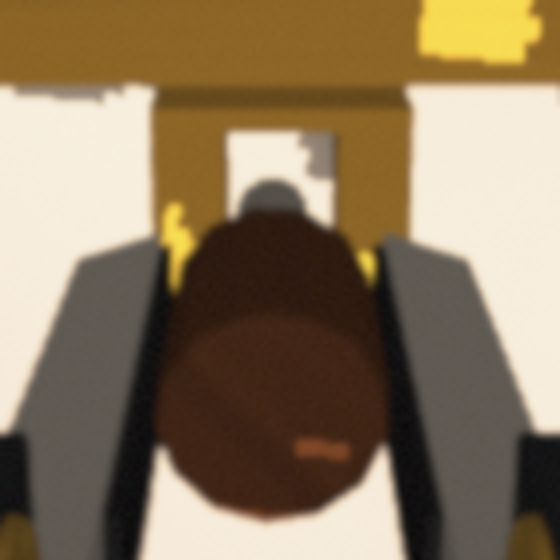

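View pics/s6c.png

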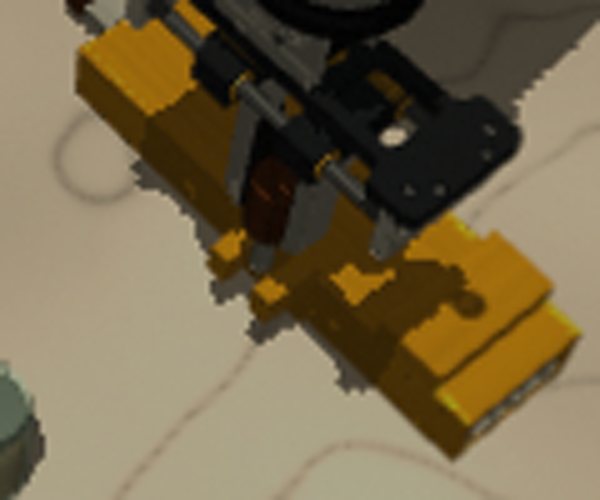

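The shank is entering the slot, about 1 mm to the left of its middle. I'll correct that while lowering.

```bash
python3 -m inch '[{"x":0,"y":0,"z":0.1,"rx":0,"ry":0,"rz":0,"claw":1},{"x":1,"y":0,"z":0.1,"rx":0,"ry":0,"rz":0,"claw":1},{"x":2,"y":0,"z":0.1,"rx":0,"ry":0,"rz":0,"claw":1},{"x":2.6,"y":0,"z":0.1,"rx":0,"ry":0,"rz":0,"claw":1},{"x":2.8,"y":0,"z":0.1,"rx":0,"ry":0,"rz":0,"claw":1},{"x":2.8,"y":0,"z":0.1,"rx":0,"ry":0,"rz":0,"claw":1}]'
python3 - <<'E'
from h import *
c,im=snap('wrist','w7.png'); print(T_tool(),manip.read_state()['force'])
cv2.imwrite('pics/w7c.png',cv2.resize(im[180:320,220:360],None,fx=4,fy=4,interpolation=cv2.INTER_CUBIC))
s,im2=snap('scene','s7.png'); cv2.imwrite('pics/s7c.png',cv2.resize(im2[200:300,280:400],None,fx=5,fy=5,interpolation=cv2.INTER_CUBIC))
E
```

```text
time: 6.45
eef_pos: [493.9, 190.0, 61.9]
tool_rot: [-1.26, 1.176, 1.26]
force: [-0.8, -0.3, -1.1]
grip_width: 27.1
[[  0.    -1.    -0.07 494.  ]
 [  0.    -0.07   1.   190.05]
 [ -1.    -0.     0.    62.04]
 [  0.     0.     0.     1.  ]] [-0.02  0.52 -1.32]
```

View pics/w7c.png

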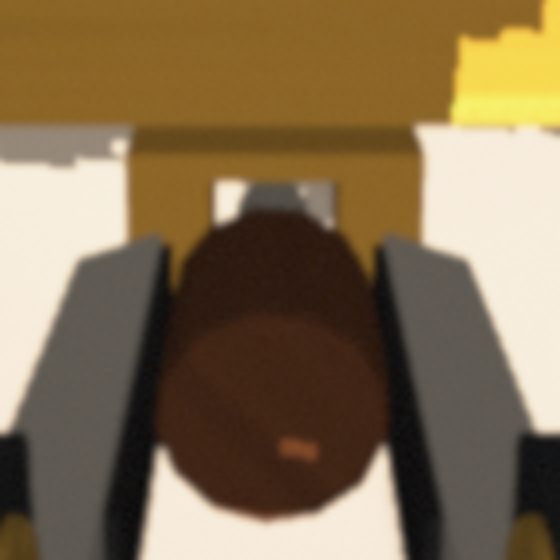

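View pics/s7c.png

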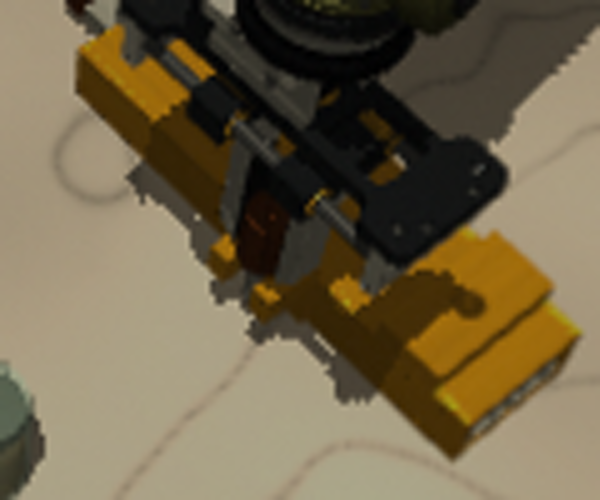

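```bash
python3 -m inch '[{"x":0.15,"y":0,"z":0,"rx":0,"ry":0,"rz":0,"claw":1},{"x":0.2,"y":0,"z":0,"rx":0,"ry":0,"rz":0,"claw":0.97},{"x":0.2,"y":0,"z":0,"rx":0,"ry":0,"rz":0,"claw":0.6},{"x":0.2,"y":0,"z":0,"rx":0,"ry":0,"rz":0,"claw":0.5},{"x":0.2,"y":0,"z":0,"rx":0,"ry":0,"rz":0,"claw":0.5}]'
python3 - <<'E'
from h import *
c,im=snap('wrist','w8.png'); print(T_tool(),manip.read_state()['force'])
cv2.imwrite('pics/w8c.png',cv2.resize(im[180:320,220:360],None,fx=4,fy=4,interpolation=cv2.INTER_CUBIC))
E
```

```text
time: 7.18
eef_pos: [493.9, 190.1, 60.0]
tool_rot: [-1.26, 1.175, 1.26]
force: [0.9, 0.3, 0.3]
grip_width: 47.1
[[  0.    -1.    -0.07 493.87]
 [  0.    -0.07   1.   190.05]
 [ -1.    -0.     0.    59.92]
 [  0.     0.     0.     1.  ]] [-0.18  0.48 -0.14]
```

View pics/w8c.png

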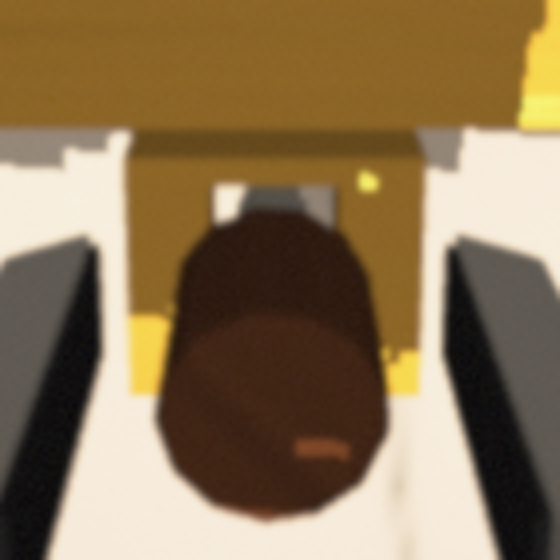

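The pin hangs by its knob, with the shank down the slot. Now straight up, then over to the handle.

```bash
python3 -m inch '[{"x":-3,"y":0,"z":0,"rx":0,"ry":0,"rz":0,"claw":0.5},{"x":-6,"y":0,"z":0,"rx":0,"ry":0,"rz":0,"claw":0.5},{"x":-9,"y":0,"z":0,"rx":0,"ry":0,"rz":0,"claw":0.5},{"x":-9,"y":0,"z":0,"rx":0,"ry":0,"rz":0,"claw":0.5}]'
python3 - <<'E'
from h import *
delta([448,-11.6,130])
E
```

```text
time: 7.72
eef_pos: [494.7, 190.3, 151.9]
tool_rot: [-1.261, 1.172, 1.258]
force: [0.2, -0.1, -1.2]
grip_width: 46.7
shift cm [  2.15   6.07 -19.82]
```

```bash
python3 -m inch '[{"x":1.8,"y":6,"z":-19.8,"rx":0,"ry":0,"rz":0,"claw":0.65},{"x":1.8,"y":6,"z":-19.8,"rx":0,"ry":0,"rz":0,"claw":0.65},{"x":1.8,"y":6,"z":-19.8,"rx":0,"ry":0,"rz":0,"claw":0.65},{"x":1.8,"y":6,"z":-19.8,"rx":0,"ry":0,"rz":0,"claw":0.65},{"x":1.8,"y":6,"z":-19.8,"rx":0,"ry":0,"rz":0,"claw":0.65},{"x":1.8,"y":6,"z":-19.8,"rx":0,"ry":0,"rz":0,"claw":0.65},{"x":1.8,"y":6,"z":-19.8,"rx":0,"ry":0,"rz":0,"claw":0.65}]'
python3 - <<'E'
from h import *
c,im=snap('wrist','w9.png'); print(T_tool())
s,im2=snap('scene','s9.png'); cv2.imwrite('pics/s9c.png',cv2.resize(im2[160:310,240:440],None,fx=4,fy=4,interpolation=cv2.INTER_CUBIC))
E
```

```text
time: 8.6
eef_pos: [447.9, -10.8, 131.7]
tool_rot: [-1.261, 1.175, 1.262]
force: [0.2, 0.1, 0.5]
grip_width: 32.9
[[ -0.    -1.    -0.07 447.89]
 [  0.    -0.07   1.   -10.86]
 [ -1.     0.     0.   131.74]
 [  0.     0.     0.     1.  ]]
```

View pics/w9.png

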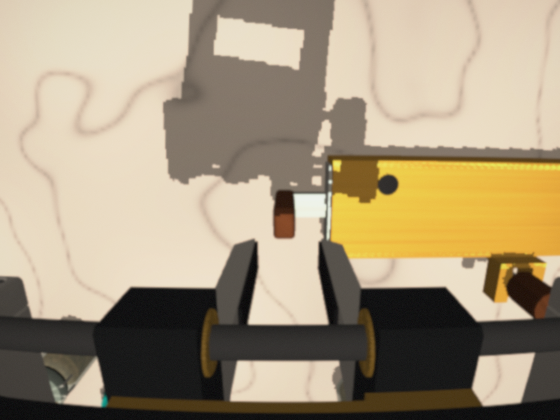

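View pics/s9c.png

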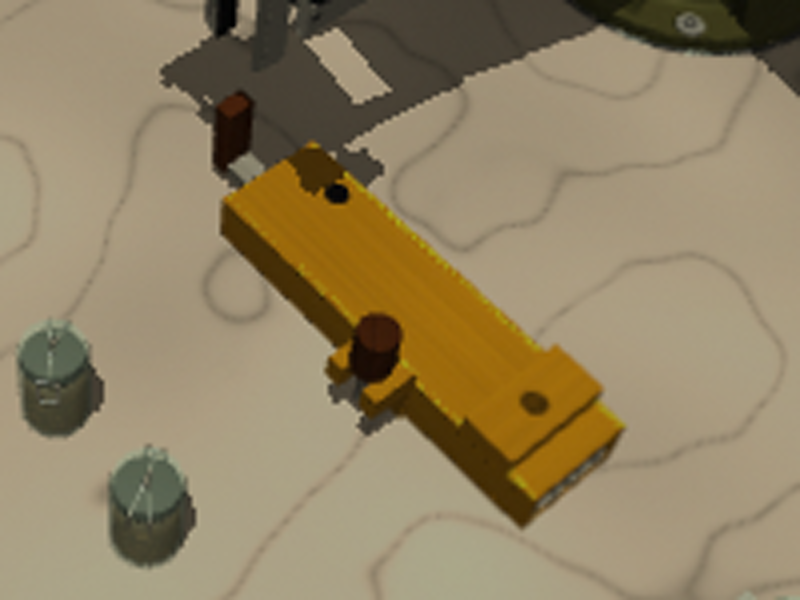

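The pin hangs upright in the notch and the bore is empty. The handle's top face is at about (285,225) in the wrist view. Checking alignment.

Run:
```python
from h import *
c=cam('wrist'); im=cv2.imread('pics/w9.png')
cv2.imwrite('pics/w9c.png',cv2.resize(im[180:250,260:340],None,fx=8,fy=8,interpolation=cv2.INTER_CUBIC))
for u in (275,295): print(onz(c,(u,226),75))
print(onz(c,(285,226),75)); delta([448,-11.6,42])
```

```text
[450.9  -20.77  75.  ]
[449.89  -6.62  75.  ]
[450.39 -13.7   75.  ]
shift cm [ 8.98 -0.01 -0.06]
```

View pics/w9c.png

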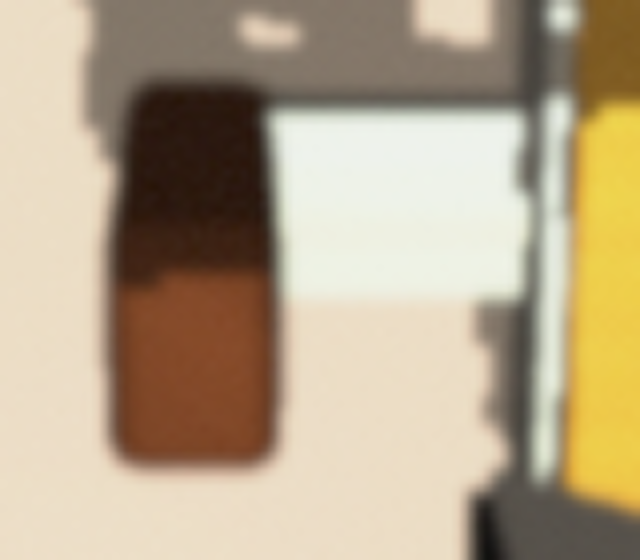

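```bash
python3 -m inch '[{"x":3,"y":-0.1,"z":-0.2,"rx":0,"ry":0,"rz":0,"claw":0.65},{"x":6,"y":-0.1,"z":-0.2,"rx":0,"ry":0,"rz":0,"claw":0.65},{"x":8.8,"y":-0.1,"z":-0.2,"rx":0,"ry":0,"rz":0,"claw":0.65},{"x":8.8,"y":-0.1,"z":-0.2,"rx":0,"ry":0,"rz":0,"claw":0.65},{"x":8.8,"y":-0.1,"z":-0.2,"rx":0,"ry":0,"rz":0,"claw":1},{"x":8.8,"y":-0.1,"z":-0.2,"rx":0,"ry":0,"rz":0,"claw":1},{"x":8.8,"y":-0.1,"z":-0.2,"rx":0,"ry":0,"rz":0,"claw":1},{"x":8.8,"y":-0.1,"z":-0.2,"rx":0,"ry":0,"rz":0,"claw":1}]'
python3 -c "
from h import *
print(manip.read_state()['force'],T_tool())"
```

```text
time: 9.7
eef_pos: [449.6, -13.5, 44.9]
tool_rot: [-1.261, 1.174, 1.259]
force: [-1.3, 0.2, 7.2]
grip_width: 15.8
[-1.27  0.16  7.16] [[  0.    -1.    -0.07 449.57]
 [ -0.    -0.07   1.   -13.54]
 [ -1.    -0.    -0.    44.94]
 [  0.     0.     0.     1.  ]]
```

```bash
python3 -m inch '[{"x":-0.2,"y":0,"z":0,"rx":0,"ry":0,"rz":0,"claw":1},{"x":-0.2,"y":0,"z":-1,"rx":0,"ry":0,"rz":0,"claw":1},{"x":-0.2,"y":0,"z":-3,"rx":0,"ry":0,"rz":0,"claw":1},{"x":-0.2,"y":0,"z":-5,"rx":0,"ry":0,"rz":0,"claw":1},{"x":-0.2,"y":0,"z":-7,"rx":0,"ry":0,"rz":0,"claw":1}]'
python3 -c "
from h import *
print(manip.read_state()['force'],T_tool())"
```

```text
time: 10.32
eef_pos: [454.1, -83.3, 45.2]
tool_rot: [-1.26, 1.174, 1.26]
force: [13.2, 7.4, -22.7]
grip_width: 15.8
[ 13.16   7.37 -22.67] [[  0.    -1.    -0.07 454.14]
 [  0.    -0.07   1.   -83.3 ]
 [ -1.    -0.     0.    45.18]
 [  0.     0.     0.     1.  ]]
```

The slide moves. The side and vertical forces are mild, so I'll ease them with small corrections and continue.

```bash
python3 -m inch '[{"x":0.13,"y":-0.1,"z":0,"rx":0,"ry":0,"rz":0,"claw":1},{"x":0.13,"y":-0.1,"z":-2,"rx":0,"ry":0,"rz":0,"claw":1},{"x":0.13,"y":-0.12,"z":-4,"rx":0,"ry":0,"rz":0,"claw":1},{"x":0.13,"y":-0.14,"z":-6,"rx":0,"ry":0,"rz":0,"claw":1}]'
python3 -c "
from h import *
print(manip.read_state()['force'],T_tool())"
```

```text
time: 10.82
eef_pos: [458.5, -142.9, 45.0]
tool_rot: [-1.259, 1.176, 1.263]
force: [-8.0, 5.6, 7.5]
grip_width: 15.7
[-8.05  5.6   7.51] [[  -0.     -1.     -0.07  458.52]
 [   0.     -0.07    1.   -142.91]
 [  -1.      0.      0.     45.01]
 [   0.      0.      0.      1.  ]]
```

```bash
python3 -m inch '[{"x":-0.04,"y":0.04,"z":-2,"rx":0,"ry":0,"rz":0,"claw":1},{"x":-0.04,"y":0.04,"z":-4,"rx":0,"ry":0,"rz":0,"claw":1},{"x":-0.04,"y":0.04,"z":-6,"rx":0,"ry":0,"rz":0,"claw":1},{"x":-0.04,"y":0.04,"z":-8,"rx":0,"ry":0,"rz":0,"claw":1}]'
python3 -c "
from h import *
print(manip.read_state()['force'],T_tool())"
```

```text
time: 11.32
eef_pos: [464.1, -222.6, 45.1]
tool_rot: [-1.259, 1.175, 1.262]
force: [-2.1, 6.0, 0.6]
grip_width: 15.5
[-2.13  5.97  0.63] [[  -0.     -1.     -0.07  464.05]
 [   0.     -0.07    1.   -222.62]
 [  -1.      0.      0.     45.08]
 [   0.      0.      0.      1.  ]]
```

```bash
python3 -m inch '[{"x":0,"y":0,"z":-0.8,"rx":0,"ry":0,"rz":0,"claw":1},{"x":0,"y":0,"z":-1.4,"rx":0,"ry":0,"rz":0,"claw":1},{"x":0,"y":0,"z":-1.9,"rx":0,"ry":0,"rz":0,"claw":1},{"x":0,"y":0,"z":-1.9,"rx":0,"ry":0,"rz":0,"claw":1}]'
python3 - <<'E'
from h import *
s,im2=snap('scene','s10.png'); cv2.imwrite('pics/s10c.png',cv2.resize(im2[110:310,200:440],None,fx=3.3,fy=3.0,interpolation=cv2.INTER_CUBIC))
print(manip.read_state()['force'],T_tool())
E
```

```text
time: 11.82
eef_pos: [465.5, -241.9, 45.1]
tool_rot: [-1.26, 1.176, 1.261]
force: [-5.9, -2.2, 0.4]
grip_width: 15.6
[-5.67 -3.03 -0.47] [[  -0.     -1.     -0.07  465.47]
 [  -0.     -0.07    1.   -241.92]
 [  -1.      0.     -0.     45.1 ]
 [   0.      0.      0.      1.  ]]
```

View pics/s10c.png

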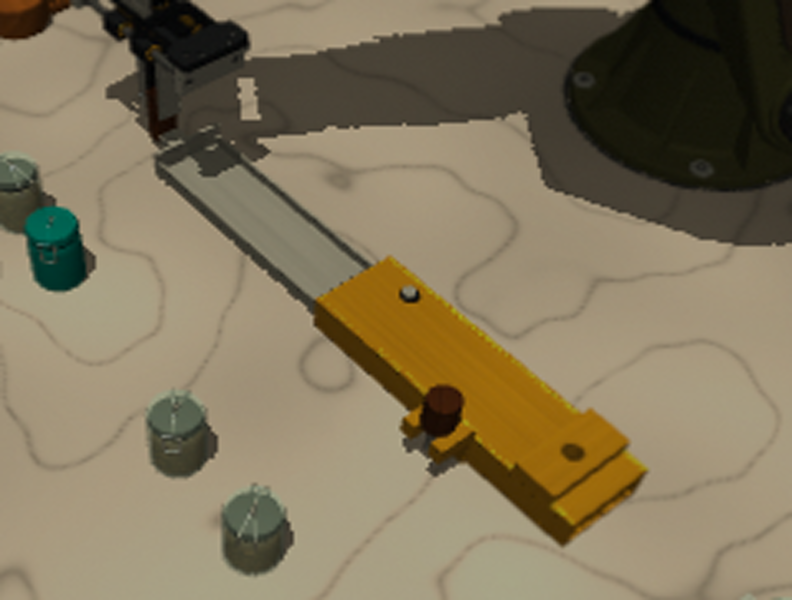

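The lock button has clicked up: it shows bright in the roof hole. Release and lift.

```bash
python3 -m inch '[{"x":0,"y":0,"z":0,"rx":0,"ry":0,"rz":0,"claw":0.68},{"x":0,"y":0,"z":0,"rx":0,"ry":0,"rz":0,"claw":0.68},{"x":0,"y":0,"z":0,"rx":0,"ry":0,"rz":0,"claw":0.68},{"x":-4,"y":0,"z":0,"rx":0,"ry":0,"rz":0,"claw":0.68},{"x":-8,"y":0,"z":0,"rx":0,"ry":0,"rz":0,"claw":0.68},{"x":-12,"y":0,"z":0,"rx":0,"ry":0,"rz":0,"claw":0.5},{"x":-16,"y":0,"z":0,"rx":0,"ry":0,"rz":0,"claw":0.4}]'
python3 - <<'E'
from h import *
delta([470,-130,230])
E
```

```text
time: 12.75
eef_pos: [465.8, -241.8, 206.5]
tool_rot: [-1.261, 1.175, 1.26]
force: [0.8, -0.4, -0.3]
grip_width: 46.6
shift cm [-2.35 -1.2  11.12]
```

```bash
python3 -m inch '[{"x":-3,"y":-4,"z":6,"rx":0,"ry":0,"rz":0,"claw":0.2},{"x":-3,"y":-4,"z":11,"rx":0,"ry":0,"rz":0,"claw":0.1},{"x":-3,"y":-4,"z":11,"rx":0,"ry":0,"rz":0,"claw":0.1},{"x":-3,"y":-4,"z":11,"rx":0,"ry":0,"rz":0,"claw":0.1}]'
python3 - <<'E'
from h import *
c,im=snap('wrist','w11.png'); print(T_tool())
snap('top','t11.png')
E
```

```text
time: 13.25
eef_pos: [498.1, -129.6, 234.9]
tool_rot: [-1.261, 1.175, 1.261]
force: [0.4, -0.3, -0.3]
grip_width: 84.2
[[  -0.     -1.     -0.07  497.97]
 [  -0.     -0.07    1.   -130.16]
 [  -1.      0.     -0.    234.79]
 [   0.      0.      0.      1.  ]]
```

View pics/w11.png

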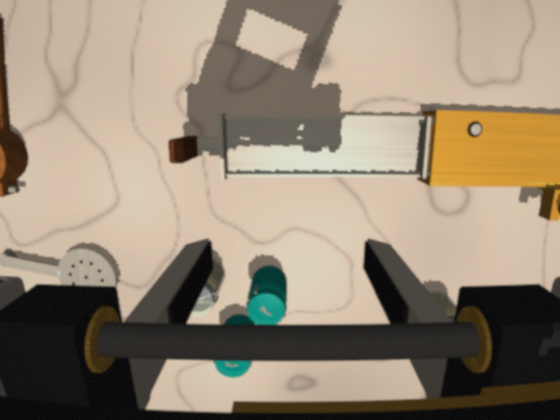

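View pics/t11.png

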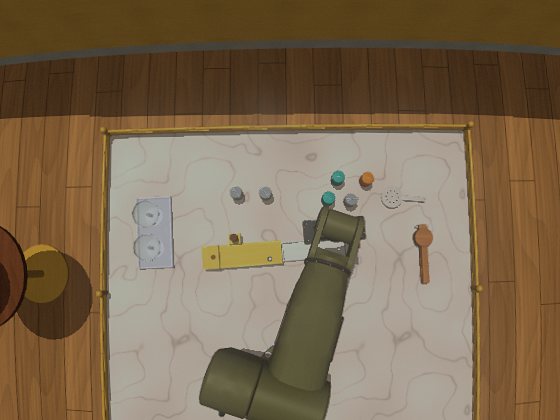

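The button is visible at (475,129) in its hole. The trough spans (226–420, 115–175). Zooming for its corners.

Run:
```python
import cv2
a=cv2.imread('pics/w11.png')
cv2.imwrite('pics/w11a.png',cv2.resize(a[100:190,160:310],None,fx=5,fy=5,interpolation=cv2.INTER_CUBIC))
cv2.imwrite('pics/w11b.png',cv2.resize(a[100:190,350:500],None,fx=5,fy=5,interpolation=cv2.INTER_CUBIC))
```

```text
(no output)
```

View pics/w11a.png

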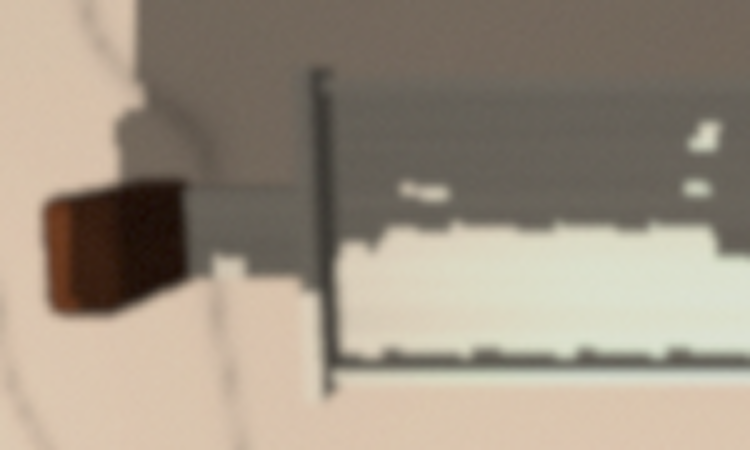

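View pics/w11b.png

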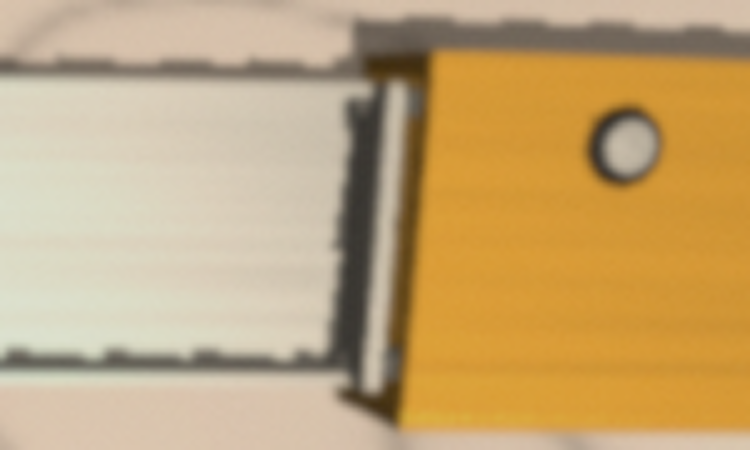

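Run:
```python
from h import *
T=np.eye(4)
T0=T_tool(); c=cam('wrist')
a=lambda x,y,z: onz(c,(160+x/5-.4,100+y/5-.4),z); b=lambda x,y,z: onz(c,(350+x/5-.4,100+y/5-.4),z)
ux=np.array([-.0692,.9976]); uy=np.array([-.9976,-.0692])
for n,p in dict(flR1=b(345,120,10),flR2=b(335,340,10),topEdgeFloorR=b(345,75,22),topEdgeL=a(340,85,22),botrimR=b(300,367,22),botrimL=a(345,365,22),flbotL=a(340,353,10),flbotR=b(330,353,10),frontwalltopLin=a(333,90,35),frontwalltop2=a(340,390,35),frontwall30=a(340,390,30),handle=a(58,255,75),button=b(627,146,46),rwin=b(360,385,35)).items():
    d=p[:2]-np.array([449.6,-13.5]); print(n,p,'along',d@ux,'across',d@uy)
```

```text
flR1 [421.35  13.64  10.  ] along 29.02656320992596 across 26.30903003507426
flR2 [471.9   18.95  10.  ] along 30.833403989183264 across -24.491829393331194
topEdgeFloorR [411.74   7.75  22.  ] along 23.818082158832606 across 36.29872405104231
topEdgeL [ 429.39 -202.14   22.  ] along -186.79127870957453 across 33.21430642619314
botrimR [477.3    7.12  22.  ] along 18.648898807070502 across -29.05889356881075
botrimL [ 491.37 -199.13   22.  ] along -188.06994851045866 across -28.82122253058706
flbotL [ 490.65 -202.3    10.  ] along -191.189646862411 across -27.885754803892215
flbotR [475.05  18.23  10.  ] along 29.891211688826576 across -27.585818003306542
frontwalltopLin [ 430.37 -201.41   35.  ] along -186.13142975905646 across 32.18798446887689
frontwalltop2 [ 494.79 -197.99   35.  ] along -187.17376251488014 across -32.31732909470318
frontwall30 [ 495.72 -198.8    30.  ] along -188.05005252264053 across -33.18188469187072
handle [ 464.3  -247.56   75.  ] along -234.512267013717 across 1.5368820134021304
button [421.47  62.73  46.  ] along 77.99617614595148 across 22.78875693058197
rwin [478.53  16.61  35.  ] along 28.03777204058102 across -30.949245794327517
```

The trough floor measures 221 mm long, centred near (454.5,-94), which agrees with the given geometry. Next I'll look at the two left jars.

Run:
```python
from h import *
delta([600,130,235])
t=cam('top')
for n,p in dict(a=(237,193),b=(265,194),c=(350,200),t1=(328,199),t2=(338,178),o=(367,179)).items(): print(n,onz(t,p,70))
```

```text
shift cm [ -0.03 -11.96  25.28]
a [651.43 179.46  70.  ]
b [646.19  80.44  70.  ]
c [ 620.35 -218.82   70.  ]
t1 [ 625.01 -141.17   70.  ]
t2 [ 699.47 -178.56   70.  ]
o [ 694.61 -281.8    70.  ]
```

```bash
python3 -m inch '[{"x":0,"y":-12,"z":25.3,"rx":0,"ry":0,"rz":0,"claw":0.1},{"x":0,"y":-12,"z":25.3,"rx":0,"ry":0,"rz":0,"claw":0.1},{"x":0,"y":-12,"z":25.3,"rx":0,"ry":0,"rz":0,"claw":0.1},{"x":0,"y":-12,"z":25.3,"rx":0,"ry":0,"rz":0,"claw":0.1},{"x":0,"y":-12,"z":25.3,"rx":0,"ry":0,"rz":0,"claw":0.1},{"x":0,"y":-12,"z":25.3,"rx":0,"ry":0,"rz":0,"claw":0.1},{"x":0,"y":-12,"z":25.3,"rx":0,"ry":0,"rz":0,"claw":0.1}]'
python3 - <<'E'
from h import *
c,im=snap('wrist','w12.png'); print(T_tool())
E
```

```text
time: 14.22
eef_pos: [600.2, 129.7, 234.7]
tool_rot: [-1.259, 1.177, 1.26]
force: [-0.7, -0.1, -0.1]
grip_width: 84.5
[[ -0.    -1.    -0.07 600.19]
 [ -0.    -0.07   1.   129.62]
 [ -1.     0.    -0.   234.98]
 [  0.     0.     0.     1.  ]]
```

View pics/w12.png

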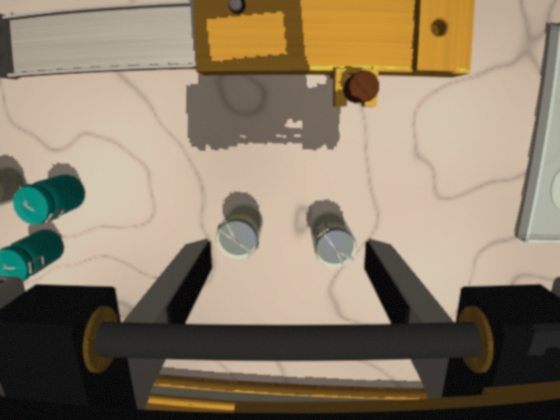

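Run:
```python
import cv2
a=cv2.imread('pics/w12.png')
cv2.imwrite('pics/w12a.png',cv2.resize(a[185:275,210:370],None,fx=5,fy=5,interpolation=cv2.INTER_CUBIC))
```

```text
(no output)
```

View pics/w12a.png

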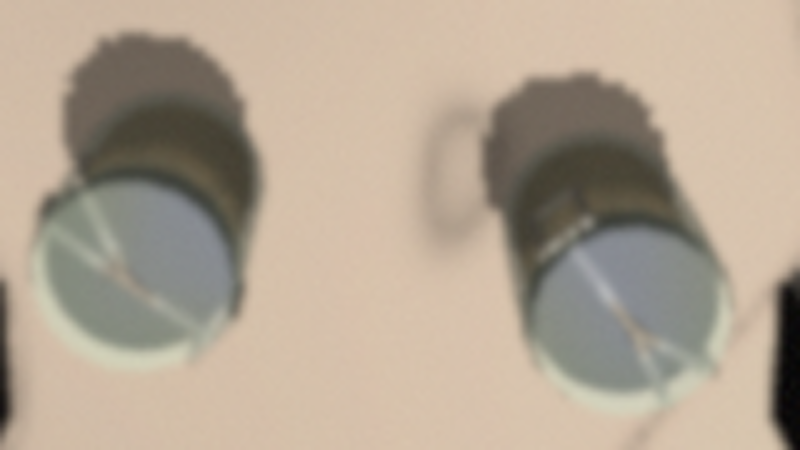

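Run:
```python
from h import *
c=cam('wrist'); f=lambda x,y,z=74: onz(c,(210+x/5-.4,185+y/5-.4),z)
print('b',f(138,272),np.linalg.norm(f(33,272)-f(242,272)));print('a',f(629,316),np.linalg.norm(f(530,316)-f(728,316)))
s=cam('scene');t=cam('top')
print(tri([(t,(237,193)),(c,(210+629/5,185+316/5))]),tri([(t,(265,194)),(c,(210+138/5,185+272/5))]))
```

```text
b [653.59  79.79  74.  ] 43.47393429471925
a [656.35 182.24  74.  ] 41.447128341764504
(array([646.56, 177.04, 101.38]), [np.float64(0.9471849679819271), np.float64(0.9471849679819235)]) (array([643.87,  81.2 ,  96.8 ]), [np.float64(2.5027813744303127), np.float64(2.5027813744303447)])
```

The jars are at b (653,80) and a (655.5,182.5), within 2 mm of the scene/top estimates. Going for jar b.

Run:
```python
from h import *
delta([653,80.3,115]);delta([653,80.3,32])
```

```text
shift cm [12.   -4.94 -5.28]
shift cm [20.3  -4.94 -5.27]
```

```bash
python3 -m inch '[{"x":6,"y":-4.9,"z":-5.3,"rx":0,"ry":0,"rz":0,"claw":0.1},{"x":11,"y":-4.9,"z":-5.3,"rx":0,"ry":0,"rz":0,"claw":0.1},{"x":12,"y":-4.9,"z":-5.3,"rx":0,"ry":0,"rz":0,"claw":0.1},{"x":12,"y":-4.9,"z":-5.3,"rx":0,"ry":0,"rz":0,"claw":0.1},{"x":12,"y":-4.9,"z":-5.3,"rx":0,"ry":0,"rz":0,"claw":0.1}]'
python3 - <<'E'
from h import *
c,im=snap('wrist','w13.png'); print(T_tool())
p=proj(c,[[653,80.3,74]]); print(p); cv2.circle(im,tuple(int(v) for v in p[0]),3,(0,0,255),-1); cv2.imwrite('pics/w13m.png',im); delta([653,80.3,32])
E
```

```text
time: 14.9
eef_pos: [653.4, 82.4, 117.8]
tool_rot: [-1.262, 1.173, 1.258]
force: [-0.3, 0.1, 0.6]
grip_width: 84.8
[[  0.    -1.    -0.07 653.43]
 [  0.    -0.07   1.    82.38]
 [ -1.    -0.     0.   117.82]
 [  0.     0.     0.     1.  ]]
[[286.12 227.63]]
shift cm [ 8.58  0.09 -0.21]
```

View pics/w13m.png

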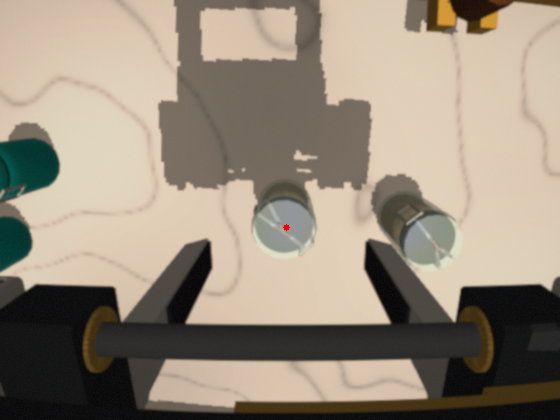

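The dot is on the lid centre to within 2 px. Descend and grip.

```bash
python3 -m inch '[{"x":4,"y":0.1,"z":-0.2,"rx":0,"ry":0,"rz":0,"claw":0.1},{"x":7,"y":0.1,"z":-0.2,"rx":0,"ry":0,"rz":0,"claw":0.1},{"x":8.5,"y":0.1,"z":-0.2,"rx":0,"ry":0,"rz":0,"claw":0.1},{"x":8.5,"y":0.1,"z":-0.2,"rx":0,"ry":0,"rz":0,"claw":0.1},{"x":8.5,"y":0.1,"z":-0.2,"rx":0,"ry":0,"rz":0,"claw":1},{"x":8.5,"y":0.1,"z":-0.2,"rx":0,"ry":0,"rz":0,"claw":1},{"x":8.5,"y":0.1,"z":-0.2,"rx":0,"ry":0,"rz":0,"claw":1},{"x":8.5,"y":0.1,"z":-0.2,"rx":0,"ry":0,"rz":0,"claw":1}]'
python3 -m inch '[{"x":0,"y":0,"z":0,"rx":0,"ry":0,"rz":0,"claw":1},{"x":-3,"y":0,"z":0,"rx":0,"ry":0,"rz":0,"claw":1},{"x":-7,"y":0,"z":0,"rx":0,"ry":0,"rz":0,"claw":1},{"x":-10,"y":0,"z":0,"rx":0,"ry":0,"rz":0,"claw":1},{"x":-10,"y":0,"z":0,"rx":0,"ry":0,"rz":0,"claw":1}]'
python3 - <<'E'
from h import *
ux=np.array([-.0692,.9976]);uy=np.array([-.9976,-.0692])
for a in (-150,-80,-10):
    p=np.array([449.6,-13.5])+a*ux+.7*uy; print(a,p); delta([*p,120])
snap('scene','s14.png')
E
```

```text
time: 15.95
eef_pos: [652.0, 79.7, 30.2]
tool_rot: [-1.26, 1.175, 1.26]
force: [-0.4, -0.7, -0.3]
grip_width: 47.5
time: 16.58
eef_pos: [652.7, 79.8, 131.9]
tool_rot: [-1.262, 1.173, 1.258]
force: [-0.0, 0.1, -2.2]
grip_width: 45.5
-150 [ 459.28 -163.19]
shift cm [  1.11  20.99 -22.9 ]
-80 [454.44 -93.36]
shift cm [  1.11  20.99 -15.9 ]
-10 [449.59 -23.52]
shift cm [ 1.11 20.99 -8.9 ]
```

View pics/s14.png

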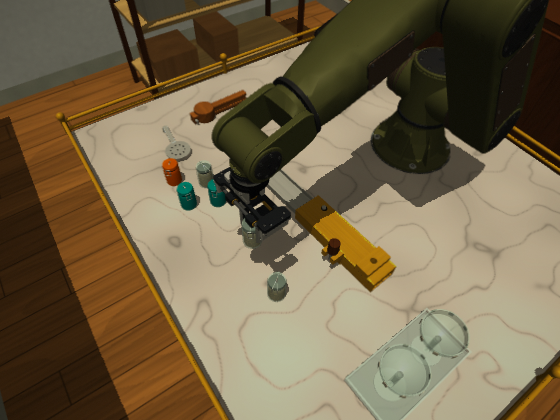

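Jar b is held upright. I'll carry it to the outer end of the trough.

```bash
python3 -m inch '[{"x":0.8,"y":21,"z":-22.9,"rx":0,"ry":0,"rz":0,"claw":1},{"x":0.8,"y":21,"z":-22.9,"rx":0,"ry":0,"rz":0,"claw":1},{"x":0.8,"y":21,"z":-22.9,"rx":0,"ry":0,"rz":0,"claw":1},{"x":0.8,"y":21,"z":-22.9,"rx":0,"ry":0,"rz":0,"claw":1},{"x":0.8,"y":21,"z":-22.9,"rx":0,"ry":0,"rz":0,"claw":1},{"x":0.8,"y":21,"z":-22.9,"rx":0,"ry":0,"rz":0,"claw":1},{"x":0.8,"y":21,"z":-22.9,"rx":0,"ry":0,"rz":0,"claw":1},{"x":0.8,"y":21,"z":-22.9,"rx":0,"ry":0,"rz":0,"claw":1}]'
python3 - <<'E'
from h import *
c,im=snap('wrist','w15.png'); print(T_tool()); delta([459.3,-163.2,41.5])
E
```

```text
time: 17.62
eef_pos: [458.7, -162.3, 121.3]
tool_rot: [-1.261, 1.175, 1.262]
force: [0.3, 0.7, -1.7]
grip_width: 45.4
[[  -0.     -1.     -0.07  458.78]
 [   0.     -0.07    1.   -162.33]
 [  -1.      0.      0.    121.46]
 [   0.      0.      0.      1.  ]]
shift cm [ 8.   -0.05 -0.09]
```

View pics/w15.png

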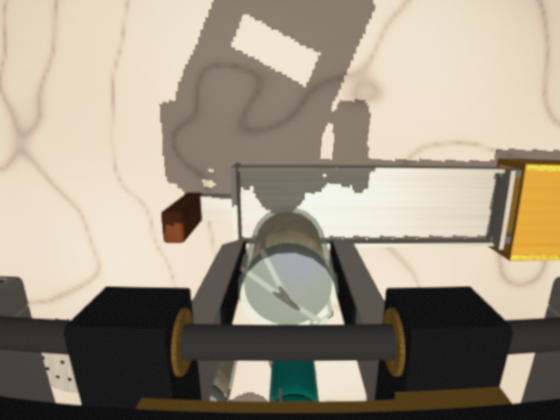

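Run:
```python
from h import *
c=cam('wrist'); T=T_tool(); im=cv2.imread('pics/w15.png')
cv2.imwrite('pics/w15c.png',cv2.resize(im[150:260,220:370],None,fx=5,fy=5,interpolation=cv2.INTER_CUBIC))
for uv in [(345,240),(345,166),(240,200)]:
    p=onz(c,uv,22); print(p,(p-T[:3,3])@T[:3,:3])
```

```text
[ 483.75 -112.71   22.  ] [ 99.47 -28.51  47.67]
[ 421.1  -119.83   22.  ] [99.51 34.49 45.03]
[ 455.21 -202.86   22.  ] [ 99.45   6.38 -40.22]
```

View pics/w15c.png

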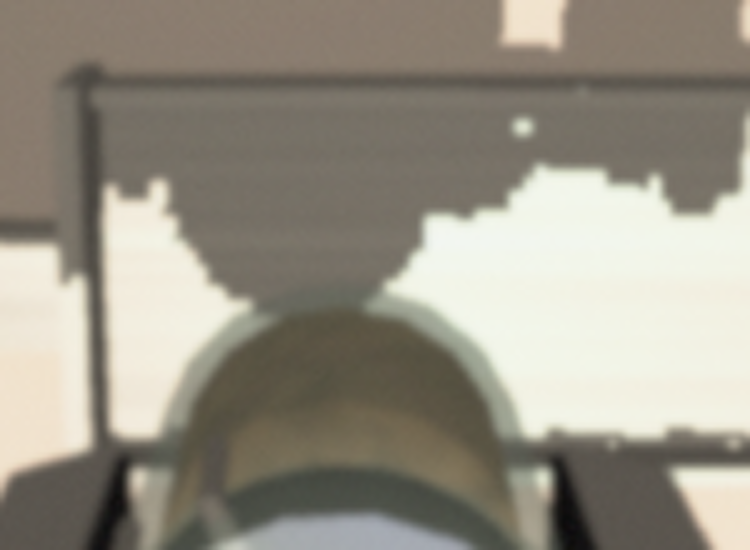

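The jar is over the trough. I'll lower it, nudging 1 mm toward the trough's centreline.

```bash
python3 -m inch '[{"x":3,"y":0.1,"z":-0.1,"rx":0,"ry":0,"rz":0,"claw":1},{"x":6,"y":0.1,"z":-0.1,"rx":0,"ry":0,"rz":0,"claw":1},{"x":7.6,"y":0.1,"z":-0.1,"rx":0,"ry":0,"rz":0,"claw":1},{"x":7.9,"y":0.1,"z":-0.1,"rx":0,"ry":0,"rz":0,"claw":1},{"x":7.9,"y":0.1,"z":-0.1,"rx":0,"ry":0,"rz":0,"claw":1}]'
python3 - <<'E'
from h import *
c,im=snap('wrist','w16.png'); print(T_tool(),manip.read_state()['force'])
E
```

```text
time: 18.3
eef_pos: [457.9, -164.4, 43.6]
tool_rot: [-1.261, 1.175, 1.26]
force: [-0.3, -0.1, -2.5]
grip_width: 45.7
[[   0.     -1.     -0.07  457.99]
 [  -0.     -0.07    1.   -164.47]
 [  -1.     -0.     -0.     43.83]
 [   0.      0.      0.      1.  ]] [ 0.47  0.9  -2.31]
```

View pics/w16.png

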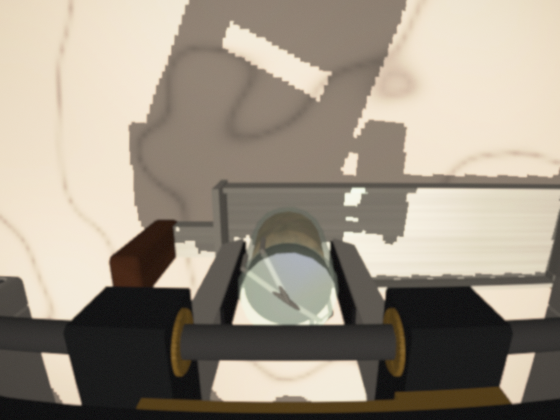

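```bash
python3 -m inch '[{"x":0.2,"y":0,"z":0,"rx":0,"ry":0,"rz":0,"claw":1},{"x":0.3,"y":0,"z":0,"rx":0,"ry":0,"rz":0,"claw":1},{"x":0.3,"y":0,"z":0,"rx":0,"ry":0,"rz":0,"claw":1}]'
python3 -m inch '[{"x":0,"y":0,"z":0,"rx":0,"ry":0,"rz":0,"claw":0.45},{"x":0,"y":0,"z":0,"rx":0,"ry":0,"rz":0,"claw":0.4},{"x":0,"y":0,"z":0,"rx":0,"ry":0,"rz":0,"claw":0.4},{"x":-3,"y":0,"z":0,"rx":0,"ry":0,"rz":0,"claw":0.4},{"x":-7,"y":0,"z":0,"rx":0,"ry":0,"rz":0,"claw":0.3},{"x":-11,"y":0,"z":0,"rx":0,"ry":0,"rz":0,"claw":0.2},{"x":-15,"y":0,"z":0,"rx":0,"ry":0,"rz":0,"claw":0.2}]'
python3 - <<'E'
from h import *
c,im=snap('wrist','w17.png'); print(T_tool()); delta([620,100,200]); delta([655.5,182.5,120])
E
```

```text
time: 18.73
eef_pos: [457.5, -164.4, 40.1]
tool_rot: [-1.26, 1.175, 1.26]
force: [0.8, -0.5, -1.0]
grip_width: 45.4
time: 19.6
eef_pos: [457.3, -164.3, 191.4]
tool_rot: [-1.26, 1.175, 1.26]
force: [0.4, 0.7, -0.5]
grip_width: 74.8
[[   0.01   -1.     -0.07  458.91]
 [  -0.     -0.07    1.   -164.99]
 [  -1.     -0.01   -0.    196.53]
 [   0.      0.      0.      1.  ]]
shift cm [ -0.32 -17.92  25.31]
shift cm [  7.68 -21.98  33.32]
```

View pics/w17.png

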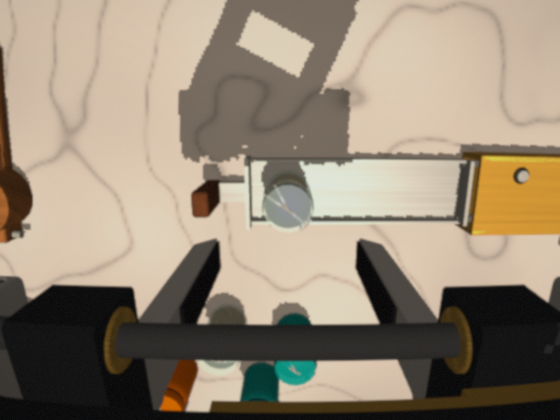

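Jar b stands upright in the trough. On to jar a.

```bash
python3 -m inch '[{"x":2,"y":-22,"z":33.3,"rx":0,"ry":0,"rz":0,"claw":0.1},{"x":3,"y":-22,"z":33.3,"rx":0,"ry":0,"rz":0,"claw":0.1},{"x":4,"y":-22,"z":33.3,"rx":0,"ry":0,"rz":0,"claw":0.1},{"x":5,"y":-22,"z":33.3,"rx":0,"ry":0,"rz":0,"claw":0.1},{"x":6,"y":-22,"z":33.3,"rx":0,"ry":0,"rz":0,"claw":0.1},{"x":6.5,"y":-22,"z":33.3,"rx":0,"ry":0,"rz":0,"claw":0.1},{"x":7,"y":-22,"z":33.3,"rx":0,"ry":0,"rz":0,"claw":0.1},{"x":7.5,"y":-22,"z":33.3,"rx":0,"ry":0,"rz":0,"claw":0.1}]'
python3 - <<'E'
from h import *
c,im=snap('wrist','w18.png'); c,im=snap('wrist','w18.png');print(T_tool())
p=proj(c,[[655.5,182.5,74]]); print(p); cv2.circle(im,tuple(int(v) for v in p[0]),3,(0,0,255),-1); cv2.imwrite('pics/w18m.png',im); delta([655.5,182.5,32])
E
```

```text
time: 20.65
eef_pos: [653.4, 184.8, 113.0]
tool_rot: [-1.261, 1.176, 1.263]
force: [-0.1, -0.9, 0.4]
grip_width: 84.6
[[ -0.    -1.    -0.07 653.27]
 [ -0.    -0.07   1.   182.6 ]
 [ -1.     0.    -0.   114.11]
 [  0.     0.     0.     1.  ]]
[[287.59 234.31]]
shift cm [ 8.21 -0.23 -0.02]
```

View pics/w18m.png

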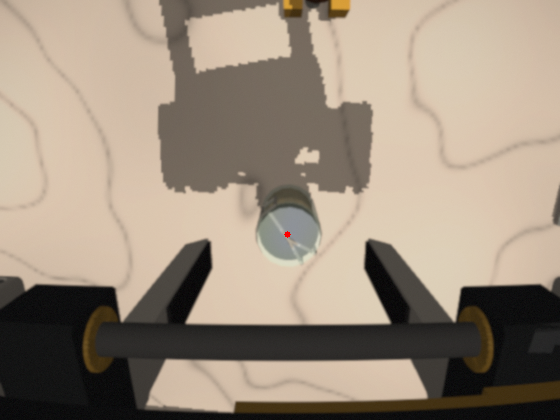

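Jar a is where it was measured. Descend and grip.

```bash
python3 -m inch '[{"x":4,"y":-0.2,"z":0.05,"rx":0,"ry":0,"rz":0,"claw":0.1},{"x":7,"y":-0.2,"z":0.05,"rx":0,"ry":0,"rz":0,"claw":0.1},{"x":8.3,"y":-0.2,"z":0.05,"rx":0,"ry":0,"rz":0,"claw":0.1},{"x":8.3,"y":-0.2,"z":0.05,"rx":0,"ry":0,"rz":0,"claw":0.1},{"x":8.3,"y":-0.2,"z":0.05,"rx":0,"ry":0,"rz":0,"claw":1},{"x":8.3,"y":-0.2,"z":0.05,"rx":0,"ry":0,"rz":0,"claw":1},{"x":8.3,"y":-0.2,"z":0.05,"rx":0,"ry":0,"rz":0,"claw":1},{"x":8.3,"y":-0.2,"z":0.05,"rx":0,"ry":0,"rz":0,"claw":1}]'
python3 -m inch '[{"x":0,"y":0,"z":0,"rx":0,"ry":0,"rz":0,"claw":1},{"x":-3,"y":0,"z":0,"rx":0,"ry":0,"rz":0,"claw":1},{"x":-7,"y":0,"z":0,"rx":0,"ry":0,"rz":0,"claw":1},{"x":-12,"y":0,"z":0,"rx":0,"ry":0,"rz":0,"claw":1},{"x":-13,"y":0,"z":0,"rx":0,"ry":0,"rz":0,"claw":1}]'
python3 - <<'E'
from h import *
delta([453.6,-93.4,150])
E
```

```text
time: 21.75
eef_pos: [655.8, 183.8, 32.2]
tool_rot: [-1.26, 1.175, 1.26]
force: [-0.4, -0.3, 0.4]
grip_width: 47.8
time: 22.38
eef_pos: [656.7, 184.0, 165.4]
tool_rot: [-1.262, 1.171, 1.257]
force: [-0.4, 0.1, -3.2]
grip_width: 45.8
shift cm [  1.41  22.2  -26.26]
```

```bash
python3 -m inch '[{"x":1.5,"y":22.2,"z":-26.3,"rx":0,"ry":0,"rz":0,"claw":1},{"x":1.5,"y":22.2,"z":-26.3,"rx":0,"ry":0,"rz":0,"claw":1},{"x":1.5,"y":22.2,"z":-26.3,"rx":0,"ry":0,"rz":0,"claw":1},{"x":1.5,"y":22.2,"z":-26.3,"rx":0,"ry":0,"rz":0,"claw":1},{"x":1.5,"y":22.2,"z":-26.3,"rx":0,"ry":0,"rz":0,"claw":1},{"x":1.5,"y":22.2,"z":-26.3,"rx":0,"ry":0,"rz":0,"claw":1},{"x":1.5,"y":22.2,"z":-26.3,"rx":0,"ry":0,"rz":0,"claw":1},{"x":1.5,"y":22.2,"z":-26.3,"rx":0,"ry":0,"rz":0,"claw":1}]'
python3 - <<'E'
from h import *
c,im=snap('wrist','w19.png'); c,im=snap('wrist','w19.png'); print(T_tool()); delta([453.6,-93.4,45])
E
```

```text
time: 23.38
eef_pos: [452.5, -93.7, 146.4]
tool_rot: [-1.26, 1.176, 1.261]
force: [-1.0, 0.1, -2.3]
grip_width: 45.2
[[ -0.    -1.    -0.07 452.77]
 [  0.    -0.07   1.   -93.34]
 [ -1.     0.     0.   146.52]
 [  0.     0.     0.     1.  ]]
shift cm [10.15 -0.09 -0.01]
```

View pics/w19.png

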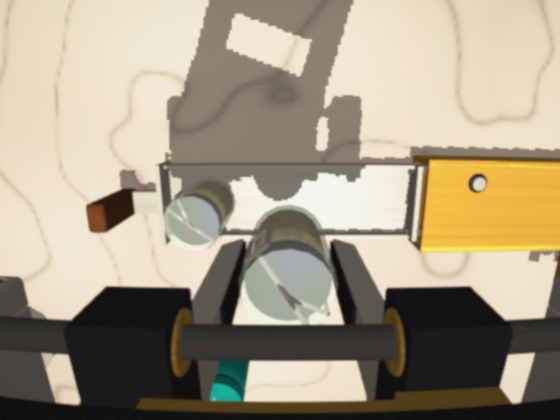

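```bash
python3 -m inch '[{"x":4,"y":-0.1,"z":0,"rx":0,"ry":0,"rz":0,"claw":1},{"x":8,"y":-0.1,"z":0,"rx":0,"ry":0,"rz":0,"claw":1},{"x":9.8,"y":-0.1,"z":0,"rx":0,"ry":0,"rz":0,"claw":1},{"x":10.1,"y":-0.1,"z":0,"rx":0,"ry":0,"rz":0,"claw":1},{"x":10.3,"y":-0.1,"z":0,"rx":0,"ry":0,"rz":0,"claw":1},{"x":10.4,"y":-0.1,"z":0,"rx":0,"ry":0,"rz":0,"claw":1},{"x":10.4,"y":-0.1,"z":0,"rx":0,"ry":0,"rz":0,"claw":1}]'
python3 - <<'E'
from h import *
c,im=snap('wrist','w20.png'); print(T_tool(),manip.read_state()['force'])
E
```

```text
time: 24.35
eef_pos: [453.8, -94.0, 43.5]
tool_rot: [-1.261, 1.175, 1.26]
force: [0.1, -0.4, -2.8]
grip_width: 45.3
[[  0.    -1.    -0.07 453.75]
 [ -0.    -0.07   1.   -94.  ]
 [ -1.    -0.    -0.    43.43]
 [  0.     0.     0.     1.  ]] [-0.55 -0.56 -3.45]
```

View pics/w20.png

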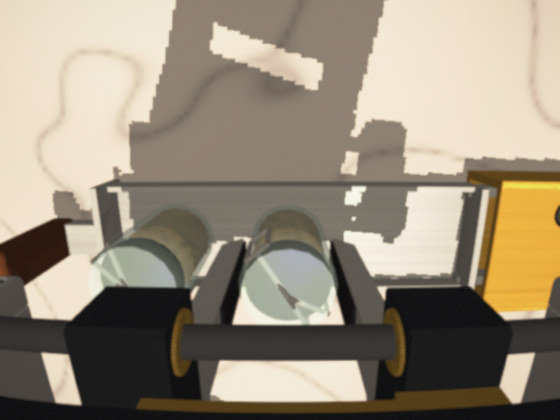

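```bash
python3 -m inch '[{"x":0.1,"y":0,"z":0,"rx":0,"ry":0,"rz":0,"claw":1},{"x":0.15,"y":0,"z":0,"rx":0,"ry":0,"rz":0,"claw":1},{"x":0.15,"y":0,"z":0,"rx":0,"ry":0,"rz":0,"claw":1}]'
python3 -m inch '[{"x":0,"y":0,"z":0,"rx":0,"ry":0,"rz":0,"claw":0.45},{"x":0,"y":0,"z":0,"rx":0,"ry":0,"rz":0,"claw":0.4},{"x":0,"y":0,"z":0,"rx":0,"ry":0,"rz":0,"claw":0.4},{"x":-3,"y":0,"z":0,"rx":0,"ry":0,"rz":0,"claw":0.4},{"x":-7,"y":0,"z":0,"rx":0,"ry":0,"rz":0,"claw":0.4},{"x":-11,"y":0,"z":0,"rx":0,"ry":0,"rz":0,"claw":0.2},{"x":-17,"y":0,"z":0,"rx":0,"ry":0,"rz":0,"claw":0.2}]'
python3 - <<'E'
from h import *
c,im=snap('wrist','w21.png'); print(T_tool()); delta([570,-215,220])
E
```

```text
time: 24.78
eef_pos: [453.7, -94.0, 42.0]
tool_rot: [-1.261, 1.175, 1.26]
force: [-1.8, 1.1, 7.1]
grip_width: 45.9
time: 25.65
eef_pos: [452.8, -93.8, 212.1]
tool_rot: [-1.259, 1.177, 1.262]
force: [1.0, -0.1, 0.0]
grip_width: 72.7
[[  0.01  -1.    -0.07 455.37]
 [ -0.    -0.07   1.   -94.47]
 [ -1.    -0.01  -0.   220.51]
 [  0.     0.     0.     1.  ]]
shift cm [  0.18 -10.6  -12.82]
```

View pics/w21.png

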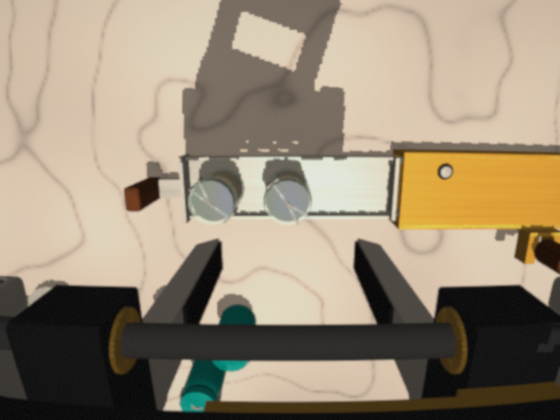

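Two jars are now standing in the trough. Next I'll view the jar near the turquoise look-alikes.

```bash
python3 -m inch '[{"x":0.5,"y":-10.6,"z":-12.8,"rx":0,"ry":0,"rz":0,"claw":0.1},{"x":0.5,"y":-10.6,"z":-12.8,"rx":0,"ry":0,"rz":0,"claw":0.1},{"x":0.5,"y":-10.6,"z":-12.8,"rx":0,"ry":0,"rz":0,"claw":0.1},{"x":0.5,"y":-10.6,"z":-12.8,"rx":0,"ry":0,"rz":0,"claw":0.1},{"x":0.5,"y":-10.6,"z":-12.8,"rx":0,"ry":0,"rz":0,"claw":0.1}]'
python3 - <<'E'
from h import *
c,im=snap('wrist','w22.png'); c,im=snap('wrist','w22.png'); print(T_tool())
E
```

```text
time: 26.32
eef_pos: [567.8, -213.8, 206.1]
tool_rot: [-1.26, 1.176, 1.261]
force: [-0.1, 0.3, -0.2]
grip_width: 84.5
[[   0.     -1.     -0.07  567.83]
 [  -0.     -0.07    1.   -213.53]
 [  -1.     -0.     -0.    206.89]
 [   0.      0.      0.      1.  ]]
```

View pics/w22.png

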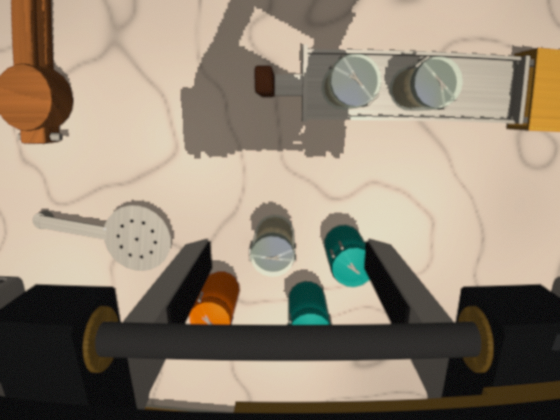

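Run:
```python
from h import *
c=cam('wrist'); im=cv2.imread('pics/w22.png')
cv2.imwrite('pics/w22c.png',cv2.resize(im[200:300,235:375],None,fx=5,fy=5,interpolation=cv2.INTER_CUBIC))
print(onz(c,(272,253.5),74)); print('turq',onz(c,(352,271),74))
```

```text
[ 623.34 -225.75   74.  ]
turq [ 636.34 -146.71   74.  ]
```

View pics/w22c.png

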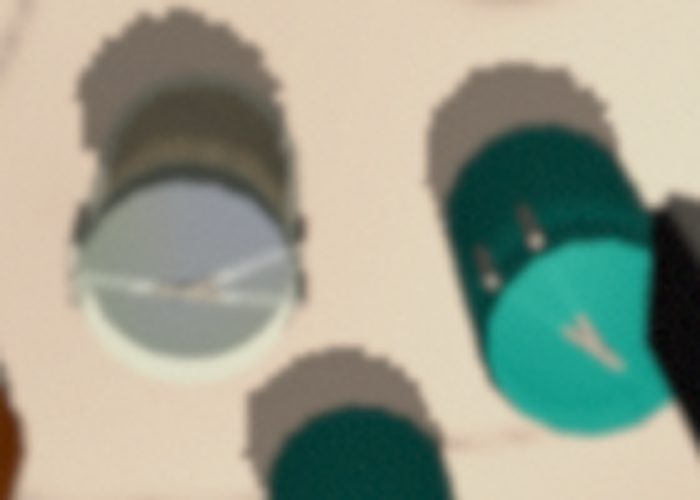

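Run:
```python
from h import *
c=cam('wrist'); print(onz(c,(272.4,255.),74)); delta([625.5,-225.2,115])
```

```text
[ 624.86 -225.28   74.  ]
shift cm [ 9.19 -5.67 -1.57]
```

```bash
python3 -m inch '[{"x":3,"y":-5.6,"z":-1.5,"rx":0,"ry":0,"rz":0,"claw":0.3},{"x":6,"y":-5.6,"z":-1.5,"rx":0,"ry":0,"rz":0,"claw":0.3},{"x":9,"y":-5.6,"z":-1.5,"rx":0,"ry":0,"rz":0,"claw":0.3},{"x":9,"y":-5.6,"z":-1.5,"rx":0,"ry":0,"rz":0,"claw":0.3},{"x":9,"y":-5.6,"z":-1.5,"rx":0,"ry":0,"rz":0,"claw":0.3}]'
python3 - <<'E'
from h import *
c,im=snap('wrist','w23.png'); print(T_tool())
p=proj(c,[[625.2,-225.2,74]]); print(p); cv2.circle(im,tuple(int(v) for v in p[0]),3,(0,0,255),-1); cv2.imwrite('pics/w23m.png',im); delta([625.3,-225.2,29])
E
```

```text
time: 27.05
eef_pos: [625.5, -225.3, 118.6]
tool_rot: [-1.262, 1.174, 1.258]
force: [-1.0, -0.3, -0.5]
grip_width: 66.2
[[   0.     -1.     -0.07  625.64]
 [  -0.     -0.07    1.   -225.4 ]
 [  -1.     -0.     -0.    118.75]
 [   0.      0.      0.      1.  ]]
[[289.33 227.7 ]]
shift cm [8.98 0.06 0.03]
```

View pics/w23m.png

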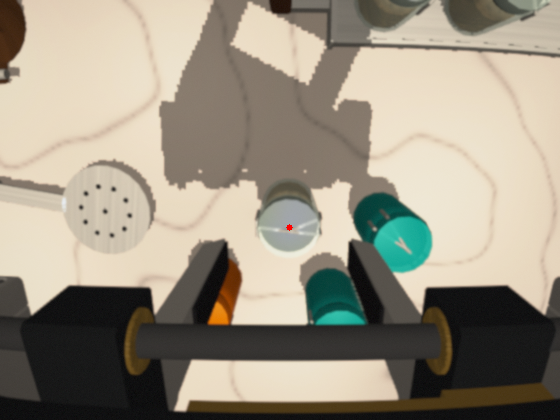

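Aligned, with about 10 mm between the finger and the turquoise jar. Narrow the opening slightly, descend and grip.

```bash
python3 -m inch '[{"x":2,"y":0,"z":0,"rx":0,"ry":0,"rz":0,"claw":0.35},{"x":5,"y":0,"z":0,"rx":0,"ry":0,"rz":0,"claw":0.35},{"x":8,"y":0,"z":0,"rx":0,"ry":0,"rz":0,"claw":0.35},{"x":8.8,"y":0,"z":0,"rx":0,"ry":0,"rz":0,"claw":0.35},{"x":8.8,"y":0,"z":0,"rx":0,"ry":0,"rz":0,"claw":0.35},{"x":8.8,"y":0,"z":0,"rx":0,"ry":0,"rz":0,"claw":1},{"x":8.8,"y":0,"z":0,"rx":0,"ry":0,"rz":0,"claw":1},{"x":8.8,"y":0,"z":0,"rx":0,"ry":0,"rz":0,"claw":1}]'
python3 -m inch '[{"x":0,"y":0,"z":0,"rx":0,"ry":0,"rz":0,"claw":1},{"x":0,"y":0,"z":0,"rx":0,"ry":0,"rz":0,"claw":1},{"x":-3,"y":0,"z":0,"rx":0,"ry":0,"rz":0,"claw":1},{"x":-7,"y":0,"z":0,"rx":0,"ry":0,"rz":0,"claw":1},{"x":-12,"y":0,"z":0,"rx":0,"ry":0,"rz":0,"claw":1},{"x":-13,"y":0,"z":0,"rx":0,"ry":0,"rz":0,"claw":1},{"x":-13,"y":0,"z":0,"rx":0,"ry":0,"rz":0,"claw":1}]'
python3 - <<'E'
from h import *
delta([449.2,-26,150])
snap('top','t24.png')
E
```

```text
time: 28.1
eef_pos: [625.6, -225.5, 29.6]
tool_rot: [-1.261, 1.175, 1.259]
force: [-0.4, 1.2, 7.2]
grip_width: 45.5
time: 28.98
eef_pos: [624.8, -225.3, 157.7]
tool_rot: [-1.26, 1.176, 1.261]
force: [0.4, 0.3, -3.9]
grip_width: 45.4
shift cm [ 0.78 16.14 21.1 ]
```

View pics/t24.png

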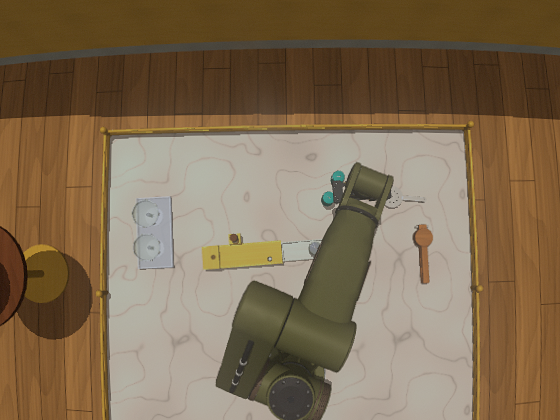

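```bash
python3 -m inch '[{"x":0.5,"y":16.1,"z":21.1,"rx":0,"ry":0,"rz":0,"claw":1},{"x":0.5,"y":16.1,"z":21.1,"rx":0,"ry":0,"rz":0,"claw":1},{"x":0.5,"y":16.1,"z":21.1,"rx":0,"ry":0,"rz":0,"claw":1},{"x":0.5,"y":16.1,"z":21.1,"rx":0,"ry":0,"rz":0,"claw":1},{"x":0.5,"y":16.1,"z":21.1,"rx":0,"ry":0,"rz":0,"claw":1},{"x":0.5,"y":16.1,"z":21.1,"rx":0,"ry":0,"rz":0,"claw":1},{"x":0.5,"y":16.1,"z":21.1,"rx":0,"ry":0,"rz":0,"claw":1}]'
python3 - <<'E'
from h import *
c,im=snap('wrist','w25.png'); c,im=snap('wrist','w25.png'); print(T_tool()); delta([449.2,-26,42])
E
```

```text
time: 29.9
eef_pos: [450.4, -26.8, 153.0]
tool_rot: [-1.26, 1.176, 1.26]
force: [-0.5, -0.2, -2.5]
grip_width: 45.7
[[ -0.    -1.    -0.07 450.29]
 [  0.    -0.07   1.   -26.85]
 [ -1.     0.     0.   153.04]
 [  0.     0.     0.     1.  ]]
shift cm [11.1   0.09  0.09]
```

View pics/w25.png

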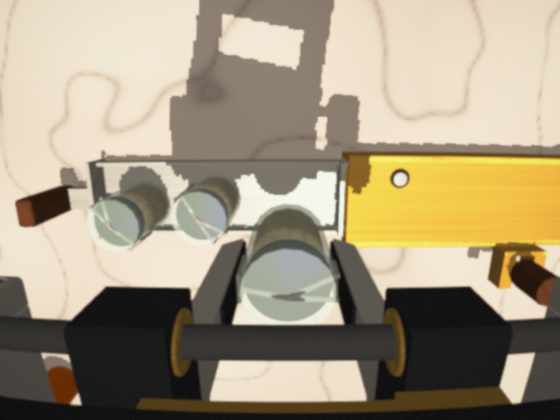

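```bash
python3 -m inch '[{"x":4,"y":0.1,"z":0.05,"rx":0,"ry":0,"rz":0,"claw":1},{"x":8,"y":0.1,"z":0.05,"rx":0,"ry":0,"rz":0,"claw":1},{"x":10.2,"y":0.1,"z":0.05,"rx":0,"ry":0,"rz":0,"claw":1},{"x":10.8,"y":0.1,"z":0.05,"rx":0,"ry":0,"rz":0,"claw":1},{"x":11,"y":0.1,"z":0.05,"rx":0,"ry":0,"rz":0,"claw":1},{"x":11.2,"y":0.1,"z":0.05,"rx":0,"ry":0,"rz":0,"claw":1},{"x":11.2,"y":0.1,"z":0.05,"rx":0,"ry":0,"rz":0,"claw":1}]'
python3 - <<'E'
from h import *
c,im=snap('wrist','w26.png'); print(T_tool(),manip.read_state()['force'])
E
```

```text
time: 30.88
eef_pos: [449.1, -25.7, 42.0]
tool_rot: [-1.261, 1.175, 1.26]
force: [-0.5, -0.8, -2.8]
grip_width: 45.6
[[  0.    -1.    -0.07 449.05]
 [ -0.    -0.07   1.   -25.66]
 [ -1.    -0.    -0.    41.98]
 [  0.     0.     0.     1.  ]] [-0.17  0.11 -2.27]
```

View pics/w26.png

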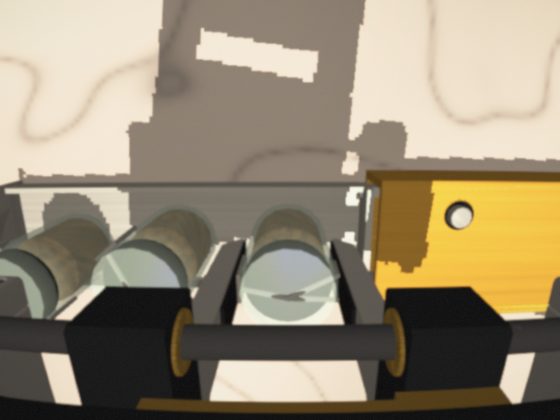

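```bash
python3 -m inch '[{"x":0.1,"y":0,"z":0,"rx":0,"ry":0,"rz":0,"claw":1},{"x":0.2,"y":0,"z":0,"rx":0,"ry":0,"rz":0,"claw":1},{"x":0.2,"y":0,"z":0,"rx":0,"ry":0,"rz":0,"claw":1}]'
python3 -m inch '[{"x":0,"y":0,"z":0,"rx":0,"ry":0,"rz":0,"claw":0.47},{"x":0,"y":0,"z":0,"rx":0,"ry":0,"rz":0,"claw":0.43},{"x":0,"y":0,"z":0,"rx":0,"ry":0,"rz":0,"claw":0.43},{"x":-3,"y":0,"z":0,"rx":0,"ry":0,"rz":0,"claw":0.43},{"x":-7,"y":0,"z":0,"rx":0,"ry":0,"rz":0,"claw":0.43},{"x":-12,"y":0,"z":0,"rx":0,"ry":0,"rz":0,"claw":0.3},{"x":-18,"y":0,"z":0,"rx":0,"ry":0,"rz":0,"claw":0.3}]'
python3 - <<'E'
from h import *
c,im=snap('wrist','w27.png'); print(T_tool())
E
```

```text
time: 31.3
eef_pos: [448.8, -25.6, 39.6]
tool_rot: [-1.26, 1.175, 1.26]
force: [-0.3, 0.1, -0.3]
grip_width: 45.7
time: 32.17
eef_pos: [448.2, -25.6, 220.8]
tool_rot: [-1.26, 1.176, 1.261]
force: [0.7, 0.3, 0.7]
grip_width: 65.2
[[  0.01  -1.    -0.07 450.68]
 [ -0.    -0.07   1.   -25.84]
 [ -1.    -0.01  -0.   228.81]
 [  0.     0.     0.     1.  ]]
```

View pics/w27.png

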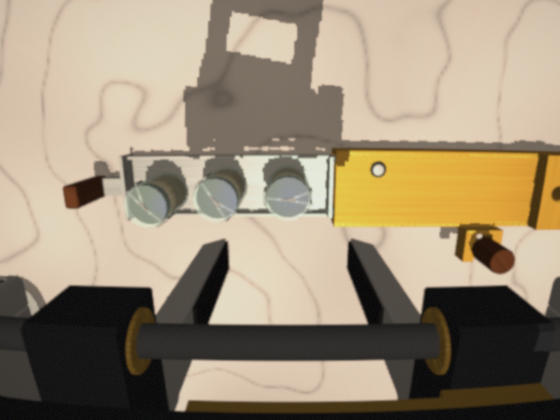

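All three jars stand in the trough. I'll back the arm off and check with the fixed cameras.

```bash
python3 -m inch '[{"x":-3,"y":0,"z":0,"rx":0,"ry":0,"rz":0,"claw":0.3},{"x":-3,"y":4,"z":4,"rx":0,"ry":0,"rz":0,"claw":0.3},{"x":-3,"y":8,"z":9,"rx":0,"ry":0,"rz":0,"claw":0.3},{"x":-3,"y":8,"z":14,"rx":0,"ry":0,"rz":0,"claw":0.3},{"x":-3,"y":8,"z":20,"rx":0,"ry":0,"rz":0,"claw":0.3},{"x":-3,"y":8,"z":25,"rx":0,"ry":0,"rz":0,"claw":0.3},{"x":-3,"y":8,"z":25,"rx":0,"ry":0,"rz":0,"claw":0.3},{"x":-3,"y":8,"z":25,"rx":0,"ry":0,"rz":0,"claw":0.3}]'
python3 - <<'E'
from h import *
s,im=snap('scene','s30.png'); t,it=snap('top','t30.png')
cv2.imwrite('pics/s30c.png',cv2.resize(im[130:310,140:410],None,fx=2.9,fy=2.9,interpolation=cv2.INTER_CUBIC))
E
```

```text
time: 33.22
eef_pos: [351.5, 217.8, 249.3]
tool_rot: [-1.261, 1.176, 1.261]
force: [-0.4, -0.7, -0.8]
grip_width: 66.1
```

View pics/s30c.png

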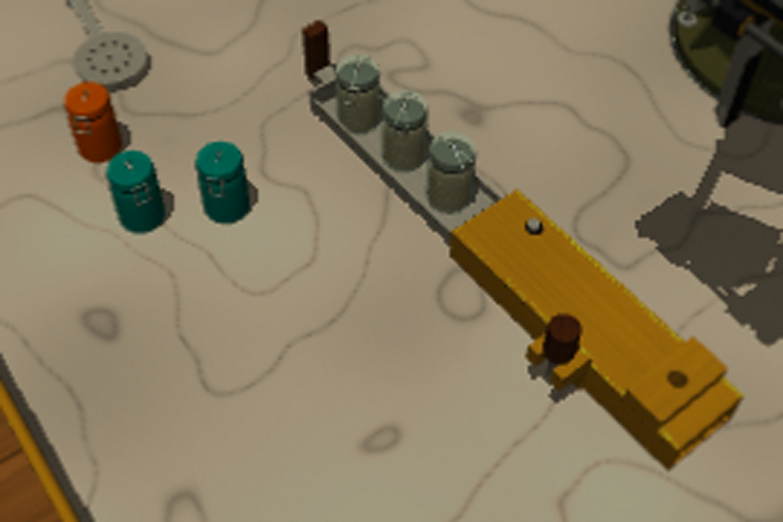

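View pics/t30.png

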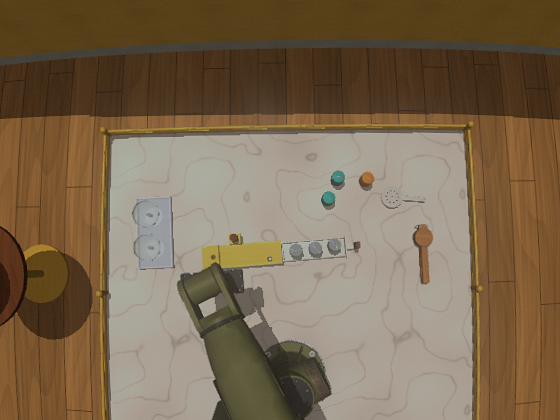

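View pics/s30.png

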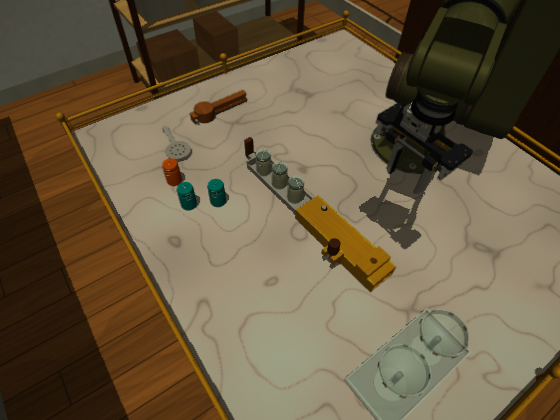

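Everything is as asked, so I'll hand in.

Run:
```python
from h import *
t=cam('top'); ux=np.array([-.0692,.9976]);uy=np.array([-.9976,-.0692])
for uv in [(334,245),(316,248),(296,251)]:
    p=onz(t,uv,84); d=p[:2]-[449.6,-13.5]; print(p,d@ux,d@uy)
print(manip.job_done())
```

```text
[ 462.49 -157.02   84.  ] -144.06554328181767 -2.9317932635422617
[453.14 -94.46  84.  ] -81.01044152652341 2.0690328926851023
[443.85 -25.16  84.  ] -11.237042446070804 6.538896081116253
the job is handed in; nothing more can be done
None
```

The job was handed in at about 33 s of robot time. The hand-in call gives no verdict, so the result rests on my own checks.

**What I did**
- I drew the locking pin straight up out of its bore and hung it by its knob in the side notch.
- I then pulled the slide out about 229 mm by its handle until the lock button clicked up.
- Only three clamp-lid jars were there. I stood all three in the drawn-out trough, 68–71 mm apart.

**What the last checks showed**
- **Pin:** it hangs upright in the notch and the bore is empty.
- **Lock button:** it stands up through the hole in the sleeve's roof.
- **Jars:** all three stand upright inside the trough. I saw no fourth jar, and no sign that any had been knocked aside.
- **Everything else:** by eye, the coupes, citrus press, strainer and the orange and turquoise look-alikes are where they were. The arm is clear of everything.

**What disagreed**
- **Trough centreline:** my measurements of it differed by about 2 mm. A last rough check with the top camera (about 4 mm per pixel) put the jars from 3 mm on one side of it to 6.5 mm on the other, but the closer wrist views showed them inside the walls. The jars have 8 mm of room on each side.
- **Handle forces:** while I pulled, the wrist force peaked at about 27 N, mostly downward with some sideways load. I eased it with small corrections, and no reading came near the 120 N limit.

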